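Spread a snap ring with pliers and hold it open at the spindle groove

ROBOT

A 6-joint arm with a two-finger parallel gripper is mounted at the origin on a cart in front of the work surface, level with it; the furniture and walls round the work are solid. World frame = base frame: x ahead of the robot, y to its left, z up, the work surface at z = 0. Lengths are in m, angles in rad, forces in N, time in s.
With the tool pointing down it reaches from about 0.375 to 0.9 m from the base axis. Payload 3.1 kg.
Tool frame: the origin (TCP) lies midway between the tips of the shut fingers; the grasp point (between the pads) lies 19 mm behind it; z points along the fingers, y is the direction in which the jaws open and shut (so a half turn about z gives the same grasp; the last joint's range is limited). The gripper opens to 85 mm and grips with 20 to 120 N. Pads are 22 mm wide; open, the fingers measure 114 mm over their backs; the gripper's body (76 mm by 85 mm) begins 54 mm behind the grasp point. The pads swing forward as they close: fully open they stand 13 mm farther back than shut.
Start: joints at [0.956, 0.527, 1.433, -0, 1.181, -0.178], TCP at [0.264, 0.566, 0.231] pointing down, gripper open.
Joint ranges: [-3.08, 3.08], [-0.75, 2.2], [0.22, 2.44], [-1.43, 4.57], [0, 2.65], [-2.85, 2.85]. Speed limits (rad/s): [2.79, 2.79, 3.14, 3.14, 3.14, 3.14].

INTERFACE

Orientations are given as a unit quaternion [x, y, z, w].
In Python, from station import manip gives the robot as it stands. The module is installed in compiled form; this text tells all that it offers.
- The arm moves only by the tool drive_tool, never from a script. Its argument "deltas" is one flat list of numbers, 4 for each row, row after row: the shift along the tool's x, y, z in cm, then the turn about the tool's z in degrees. A call has 1 to 12 rows; each row is the pose to reach, as a shift and turn from the pose measured when the call began, along the tool's axes at that moment; what a row does not reach only later rows make up. A row lasts 1/10 s, in which the tool goes at most 50 mm and 8.59 degrees, less where a joint would pass 70% of its speed; a pose out of reach is approached as far as the arm can. A call with a gripper value outside its range is refused whole. "hand" is the finger opening in cm, from 0 to 8.54, set as the call begins (left out, the last holds). The fingers move at their own pace and stop on an object; "squeeze" is the grip in N (left out, the last holds). Time passes only in rows, so rows that repeat a pose let the fingers close. It gives the time, the measured TCP pose, the force and the opening at its end, in the units of the state.
- manip.sense(): the state, without advancing time (a new reading comes with each control period).
- manip.snapshot(name): name is "scene" or "side" or "wrist"; returns a dict with "frame" (384x512x3 uint8, red, green, blue), "depth" (384x512 float32, m along the optical axis (not along the pixel's ray), 0 where there is no reading), "fx", "fy", "cx", "cy" (pixels), "k1" (the pictures are not rectified: a ray, as slopes to the right and down, at radius r is drawn at 1 + k1 r^2 times it, then the intrinsics apply), "R" (3x3) and "t" (3): a world point X has camera coordinates R X + t. Camera axes: x right, y down, z forward; pixel columns grow to the right and rows downward; lengths in m; the calibration is good to about 2 mm. A picture is of the moment at which its call begins.
- manip.sign_off(): hands the job in, once; it reports no verdict.
The state is a dict: "t": time; "q": joint angles; "qd": joint speeds; "tau": joint torques, N m; "tcp_pos": TCP position; "tool_rot": TCP orientation; "force": force on the tool from outside, world axes, zero at the start; "ft_torque": the same for the moment, N m; "finger_gap": opening from 0.0 (shut) to 1.0 (fully open).
Only numpy, scipy, OpenCV 4.12 (cv2) and the standard library are available. Lean on these libraries where they do the work, as an engineer would, in place of code of your own. Each camera call takes 0.05 s, during which the arm holds its last target.

TASK

The mixer drive has a new bearing and now needs its snap ring: pick up the snap-ring pliers by the handles, put their two pins into the ring's two holes and squeeze the handles fully to spread the ring, then lift it off its aluminium post. Bring it level over the end of the spindle and slide it down until it is in line with the groove just above the brass sleeve. Finish while still holding it there, spread open with the pliers, level and without leaning on the drive, so that it can be inspected before it snaps in; never touch the ring with the fingers, do not drop it, and leave the jar, the pen and the timer where they are.

Things in the scene. Friction and masses are not known exactly. Their poses are not given: they have to be found in the camera images.
- pliers: bent-nose snap-ring pliers, teal rubber grips, 174 mm long, 0.14 kg, lying level on a white rest, pivot at z = 50 mm. Pose of the LEFT lever: origin on the pivot at half thickness (steel 10 mm); handles free, +x is the middle line from handles to jaws, +y left, +z up. It turns with the squeeze: in use take the middle line from the two pins. Squeezing the handles spreads the jaws
- pliers_rest: fixed white plastic rest, origin on the bench under the pivot, x along the pliers: base plate 150 x 100 x 6 mm, saddle under the pivot (34 mm wide, x -8 to +12 mm, up to z = 45 mm), bridge under the handle ends (100 mm wide, x -116 to -102 mm, up to z = 42 mm, end ears to 49 mm). Between them the handles are free
- pliers_grip (a point): midway between the handles where they are gripped, half-way up, 60 mm behind the pivot, 110 mm behind the pins; z = 50 mm at the start; moves with the left lever. Handles 16 mm high; here 67 mm over their outer faces when free, about 33 mm fully squeezed. Grip from above, fingers closing across the pliers. Closed only to about 63 mm they are held firmly by their spring, nearly unspread
- pliers_right (a joint): angle between the two levers (rad): 0 handles free, 0.57 at the solid stop. A spring opens them: at the grip point they begin to yield at about 22 N and reach the stop at about 28 N (34 N with the ring on the pins), so a grip of 50 to 100 N holds them at the stop
- pin_left (a point): lower end of the left jaw's upright pin: 3 mm thick, 12 mm long below the shoulder (6.8 x 6.4 mm) of the bent nose; this end lies 32 mm below the middle of the handles. Pin centres are 18.6 mm apart with the handles free, about 46 mm at the stop; closing the handles by 1 mm parts them by about 0.8 mm and, at full squeeze, they stand 2 mm farther from the grip
- pin_right (a point): lower end of the right jaw's pin, as pin_left
- ring: dark steel snap ring, 4 mm thick, 24 g, 38.4 mm inside and about 50 mm outside when relaxed, an eye (12.6 mm) on each side of its gap. Lies flat, loosely centred, on the post, underside at z = 40 mm. Pose of its back part: origin at the relaxed centre on the underside, +x points AWAY from the gap, +y left, +z up. With ring and pliers +x alike, the left pin meets hole_left
- ring_left (a joint): how far the left arm of the ring is sprung open (rad): 0 relaxed, about 0.22 with the pliers at their stop
- ring_right (a joint): the same for the right arm
- hole_left (a point): centre of the left eye's hole, half-way through the ring's thickness; 6 mm wide, right through, free space for 25 mm below it on the post. Relaxed, the two holes are 20.2 mm apart. Spread, the ring hangs on the pins by its own spring (about 6 N on each pin)
- hole_right (a point): centre of the right eye's hole, half-way through the thickness
- ring_bore (a point): middle of the ring's opening when spread, half-way through its thickness: 3 mm from the relaxed centre towards the gap. With the pliers at their stop a 40 mm shaft centred here has nearly 2 mm of room all round
- ring_post: fixed turned aluminium post, foot 72 mm across, origin on the bench at its axis; its 44 mm head carries the ring at z = 40 mm, a low conical boss (31 to 25 mm across, top at z = 46 mm) stands inside the ring
- drive: fixed mixer drive, origin on the bench at the spindle's axis: base 120 x 120 x 12 mm, grey-blue round housing 100 mm across up to z = 58 mm, terminal box on its +x side (to x = 80 mm, z = 48 mm), bearing 68 mm across, top at z = 60 mm, brass sleeve 46 mm across, top at z = 74 mm, upright steel spindle 40 mm across, top at z = 108 mm, 3 mm chamfer
- groove (a point): centre of the spindle's groove on its axis, z = 78 mm; the groove is 6 mm wide (z = 75 to 81 mm) and begins 1 mm above the brass sleeve
- spindle_end (a point): centre of the spindle's upper end face, z = 108 mm
- grease_jar: white jar with black lid, 60 mm across, 41 mm high, origin under its centre; leave it alone
- marker_pen: white felt marker with blue cap, 128 mm long, 18 mm high, lying on the bench, origin under its centre; leave it alone
- timer: white bench timer, 58 x 64 x 21 mm, origin under its centre; leave it alone
Mind the look-alikes: they are no part of the job. There is more than one size of the ring_post; the one meant has the size given above.

How it is judged:
On the way, in this order (a step that is already met when the one before it is completed fails the run):
1. the ring, spread by the pliers, is lifted clear of its post (height (world z) of ring_bore above 0.058 m and contact force between ring and ring_post below 0.05 N and value of joint each of ring_left, ring_right above 0.15 rad and contact force between ring and pliers above 1 N), for 0.2 s.
2. the spread ring passes over the end of the spindle (horizontal distance between ring_bore and spindle_end below 0.006 m and height (world z) of ring_bore below 0.106 m and value of joint each of ring_left, ring_right above 0.15 rad), for 0.05 s.
At the end, for the whole second after the job is handed in: Ring round the spindle: opening within 5 mm of the axis, mid-plane within 3 mm of the groove middle, tilt under 0.14 rad, at rest, both arms still spread over 0.15 rad on the pins of the pliers squeezed in the fingers; ring and pliers press on the drive with under 8 N and 4 N (horizontal distance between ring_bore and groove below 0.005 m and z of ring_bore in the frame of groove between -0.0032 and 0.003 m and angle between ring's own z axis and vertical below 0.14 rad and value of joint each of ring_left, ring_right above 0.15 rad and contact force between ring and pliers above 1 N and contact force between pliers and the fingers above 5 N and contact force between ring and drive below 8 N and contact force between pliers and drive below 4 N and linear speed of ring below 0.01 m/s); the arm keeps its last pose, push and grip.
It fails at once if the fingers touch the ring (contact force between ring and the fingers above 0.3 N).
It fails at once if the ring is dropped (height (world z) of ring below 0.03 m).
It fails at once if the ring is forced hard against the drive (over 25 N) (contact force between ring and drive above 25 N).
It fails at once if the jar, the pen or the timer is moved (over 20 mm) (distance of any of grease_jar, marker_pen, timer from where it was at the start of the episode above 0.02 m).
It also fails if it takes over 67 s, if anything falls off the work surface, if the arm or the gripper's body presses on something with over 40 N, if the wrist force passes 120 N, or if a joint passes its speed limit or range.

## Working session

There is one attempt and no reset: what is moved stays moved. The work goes in short steps, Python scripts to look and compute and a tool call to move; the robot and the scene stay as the last step left them, time stands still between calls to the robot, and variables do not carry over. Pictures are saved under pics/ and viewed, and the job is handed in when it is done.

Besides the shell and the picture viewer there is one more tool, called after ">>>" as name(argument=value, ...) on one line, values as JSON. drive_tool: Moves the arm, as the interface text tells. Its arguments: {"type":"object","properties":{"deltas":{"type":"array"},"hand":{"type":"number"},"squeeze":{"type":"number"}},"required":["deltas"]}

```bash
mkdir -p pics
cat > h.py <<'E'
import numpy as np, cv2
from station import manip
def snap(n,out=None):
    s=manip.snapshot(n)
    if out: cv2.imwrite('pics/'+out,cv2.cvtColor(s['frame'],cv2.COLOR_RGB2BGR))
    return s
def K(s): return np.array([[s['fx'],0,s['cx']],[0,s['fy'],s['cy']],[0,0,1.]]),np.array([s['k1'],0,0,0,0.])
def ray(s,u,v):
    k,d=K(s); p=cv2.undistortPoints(np.array([[[u,v]]],float),k,d)[0,0]
    R=np.array(s['R']);t=np.array(s['t']); return -R.T@t, R.T@np.array([p[0],p[1],1.])
def atz(s,u,v,z):
    c,d=ray(s,u,v); return c+d*(z-c[2])/d[2]
def atd(s,u,v):
    c,d=ray(s,u,v); return c+d*s['depth'][int(round(v)),int(round(u))]
def proj(s,X):
    k,d=K(s); p=cv2.projectPoints(np.array(X,float).reshape(-1,1,3),cv2.Rodrigues(np.array(s['R']))[0],np.array(s['t'],float),k,d)[0]; return p[:,0]
def cloud(s):
    k,d=K(s);h,w=s['depth'].shape
    uv=np.stack(np.meshgrid(np.arange(w),np.arange(h)),-1).reshape(-1,1,2).astype(float)
    p=cv2.undistortPoints(uv,k,d)[:,0]; z=s['depth'].reshape(-1)
    P=np.c_[p*z[:,None],z]; X=(P-np.array(s['t']))@np.array(s['R']); X[z==0]=np.nan
    return X.reshape(h,w,3)
def crop(s,u0,v0,u1,v1,f,out):
    c=s['frame'][v0:v1,u0:u1]; cv2.imwrite('pics/'+out,cv2.cvtColor(cv2.resize(c,None,fx=f,fy=f,interpolation=cv2.INTER_CUBIC),cv2.COLOR_RGB2BGR))
E
python3 - <<'E'
from h import *
for n in ('scene','side','wrist'):
    s=snap(n,n+'0.png'); print(n,s['fx'],s['k1'],-np.array(s['R']).T@s['t'],np.array(s['R'])[2])
print(manip.sense())
E
```

```text
scene 422.98968067553386 -0.025792690658959967 [ 0.02692096 -0.64573129  1.08137668] [ 0.42442381  0.47589487 -0.77031714]
side 419.97293861258515 0.01842470231727682 [ 0.0800924  -0.92242473  0.81899029] [ 0.387567    0.69947009 -0.60044435]
wrist 319.8346341495748 -0.01908975276345296 [0.2009711  0.59604982 0.37234862] [ 0.24584171 -0.11545661 -0.96240928]
{'t': 0.15, 'q': array([ 9.55520582e-01,  5.28266529e-01,  1.43358486e+00,  1.12843961e-06,
        1.18139721e+00, -1.78476275e-01]), 'qd': array([-0.00061576, -0.0032313 , -0.00258196,  0.00233316,  0.00048617,
       -0.00145378]), 'tau': array([ 4.20760243e-04, -4.42742908e+01, -1.78275973e+01, -2.10398430e-04,
        5.65326278e-03,  1.28597736e-05]), 'tcp_pos': array([0.26404715, 0.56589433, 0.23055723]), 'tool_rot': array([ 2.16667785e-01,  9.76245044e-01, -7.63415578e-04, -3.20525194e-04]), 'force': array([-0.65726621,  0.0202793 ,  0.78615399]), 'ft_torque': array([0.00622844, 0.01598202, 0.02511105]), 'finger_gap': 0.9988371006583543}
```

View pics/scene0.png

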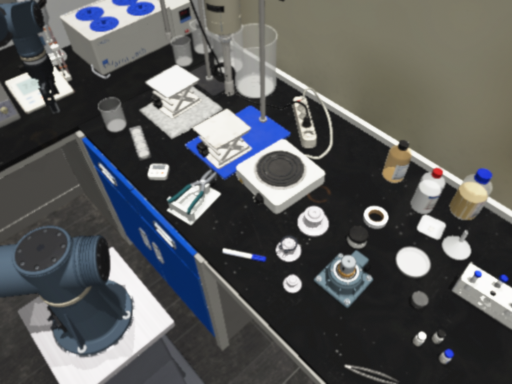

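View pics/side0.png

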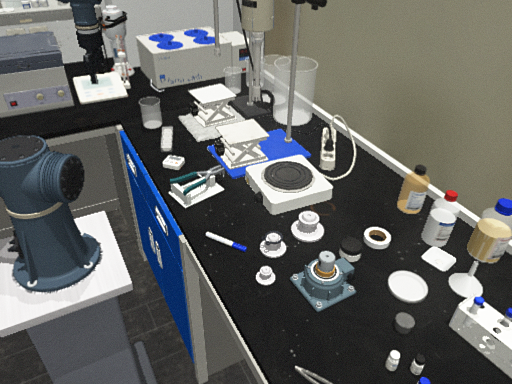

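View pics/wrist0.png

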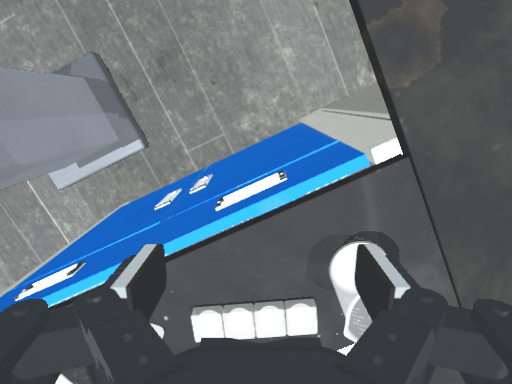

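Run:
```python
from h import *
s=snap('scene'); 
crop(s,150,160,380,310,3.4,'a1.png'); np.savez('scene.npz',**s)
s2=snap('side'); crop(s2,155,160,370,310,3.6,'a2.png'); np.savez('side.npz',**s2)
C=cloud(s); 
for u,v in [(289,243),(313,214),(292,281),(348,262),(190,197)]:
    X=C[v-14:v+14,u-14:u+14].reshape(-1,3); print((u,v),C[v,u],np.nanmax(X[:,2]))
```

```text
(289, 243) [ 0.52127844 -0.21596695  0.04256746] 0.04978975597008857
(313, 214) [ 0.63865371 -0.19985909  0.05679955] 0.06495828800999398
(292, 281) [ 0.4467904  -0.30162009  0.0297314 ] 0.03468542886724784
(348, 262) [ 0.56447266 -0.38717301  0.10024943] 0.11272042537267153
(190, 197) [0.43064114 0.14472394 0.00368784] 0.06265006845244386
```

View pics/a1.png

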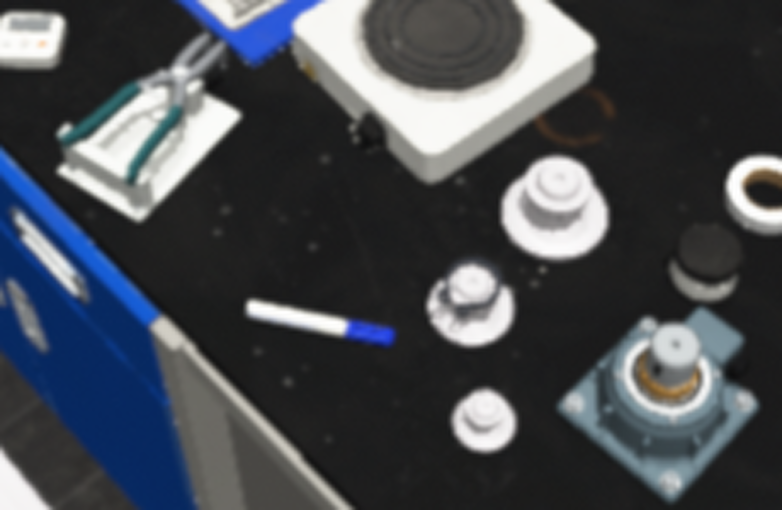

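View pics/a2.png

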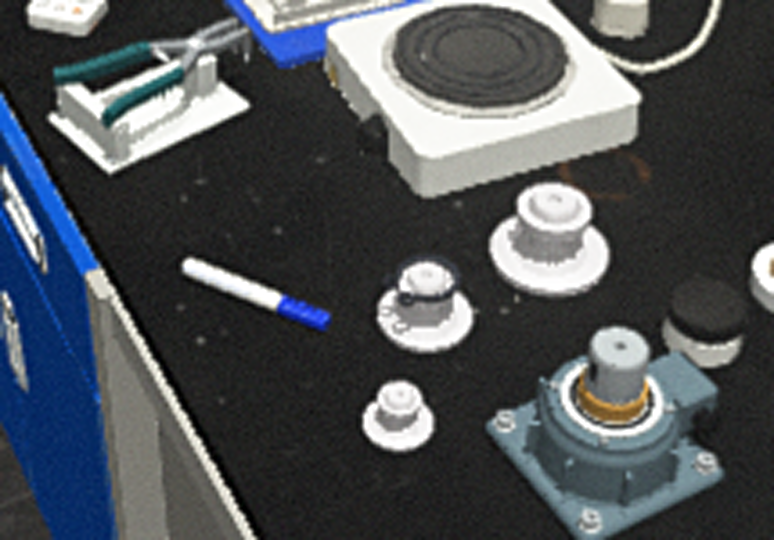

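```bash
python3 - <<'E'
from h import *
for f in ('scene','side'):
    s=dict(np.load(f+'.npz')); C=cloud(s)
    m=(C[...,2]>0.040)&(C[...,2]<0.068)&(abs(C[...,0]-0.45)<0.11)&(abs(C[...,1]-0.15)<0.11)
    F=s['frame'].astype(int)
    teal=m&(F[...,1]-F[...,0]>18)
    X=C[teal]; print(f,len(X),X.mean(0), np.median(X[:,2]))
    X=C[m]; 
    print('all',len(X),X.min(0),X.max(0))
    import sys
    # map
    im=np.zeros((440,440,3),np.uint8)
    for p,c in zip(C[m],s['frame'][m]):
        cv2.circle(im,(int((0.26-p[1])*2000),int((0.56-p[0])*2000)),3,tuple(int(x) for x in c[::-1]),-1)
    cv2.imwrite('pics/map_%s.png'%f,im)
# posts & drive
s=dict(np.load('scene.npz'))
for u0,v0,u1,v1,n in [(235,225,300,270,'r')]: crop(s,265,230,315,265,14,'post_s.png')
s=dict(np.load('side.npz')); crop(s,255,225,295,260,16,'post_d.png')
E
python3 -c "
import cv2,numpy as np
a=cv2.imread('pics/map_scene.png');b=cv2.imread('pics/map_side.png');cv2.imwrite('pics/map.png',np.hstack([a,b])[:,:800])"
```

```text
scene 218 [0.41062313 0.12064186 0.05561301] 0.05601001548477074
all 566 [0.35177254 0.05809244 0.04020238] [0.55908312 0.25698897 0.06782333]
side 246 [0.40627585 0.11226296 0.05497202] 0.055881266493991555
all 551 [0.35453687 0.05241195 0.04002669] [0.55959765 0.25750957 0.0675937 ]
```

View pics/map.png

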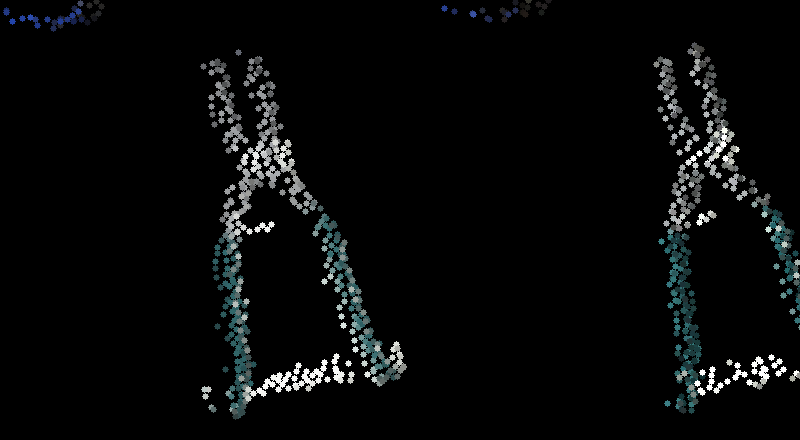

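View pics/post_d.png

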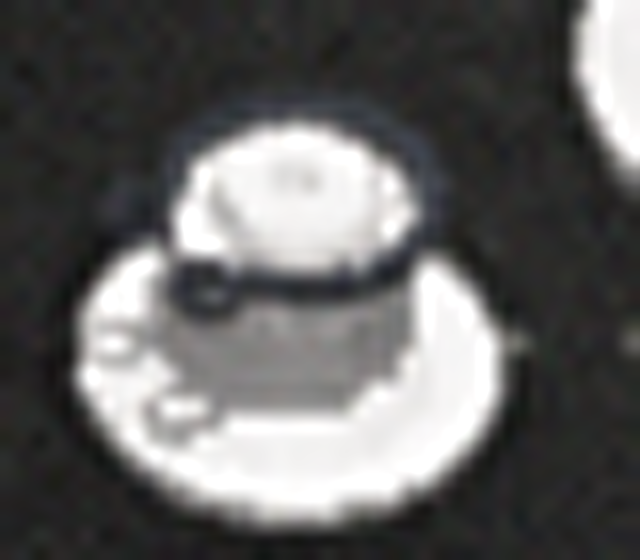

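>>> drive_tool(deltas=[-33,-34,3,-35,-33,-34,3,-35,-33,-34,3,-35,-33,-34,3,-35,-33,-34,3,-35,-33,-34,3,-35,-33,-34,3,-35,-33,-34,3,-35,-33,-34,3,-35,-33,-34,3,-35,-33,-34,3,-35,-33,-34,3,-35], hand=8.54)

```text
t: 1.45
tcp_pos: [0.4194, 0.1179, 0.2011]
tool_rot: [-0.086, 0.996, -0.0, -0.001]
force: [0.2, 0.7, 0.8]
finger_gap: 1.001
```

Run:
```python
from h import *
st=manip.sense(); print(st['t'],st['tcp_pos'],st['tool_rot'],st['q'])
s=snap('wrist','w1.png'); np.savez('w1.npz',**s)
```

```text
1.45 [0.41941361 0.11785177 0.20110114] [-8.56341515e-02  9.96326491e-01 -1.68428627e-04 -5.35105349e-04] [ 1.65886903e-02  3.23826560e-01  1.92191291e+00 -5.24701246e-04
  8.96897625e-01 -1.72535834e+00]
```

View pics/w1.png

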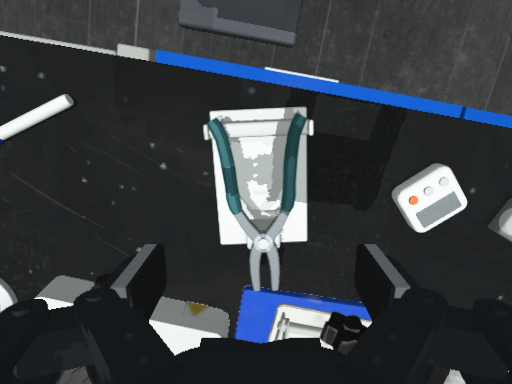

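Run:
```python
from h import *
s=dict(np.load('w1.npz')); crop(s,195,95,325,300,3.8,'w1c.png')
C=cloud(s);F=s['frame'].astype(int)
m=(C[...,2]>0.049)&(C[...,2]<0.066)&(abs(C[...,0]-.43)<.13)&(abs(C[...,1]-.12)<.06)
teal=m&(F[...,1]-F[...,0]>20); X=C[teal]; print(len(X),X.mean(0))
# midline: slice by x
for x in np.arange(.355,.47,.01):
    Y=X[abs(X[:,0]-x)<.005]
    if len(Y)>8:
        c=Y[:,1]; mid=(c.min()+c.max())/2
        print(round(x,3),c.min().round(4),c.max().round(4),mid.round(4), 'gap', c[c<mid].max().round(4),c[c>mid].min().round(4))
print(atz(s,263,243,.057),atd(s,263,243),atd(s,256,285),atd(s,274,285))
```

```text
2367 [0.40468788 0.11477702 0.05634065]
0.355 0.1384 0.1487 0.1436 gap 0.1434 0.1436
0.365 0.137 0.1485 0.1427 gap 0.1427 0.1428
0.375 0.064 0.1467 0.1054 gap 0.0787 0.1367
0.385 0.0673 0.1474 0.1074 gap 0.0846 0.1368
0.395 0.074 0.1489 0.1114 gap 0.0889 0.1373
0.405 0.0782 0.15 0.1141 gap 0.0922 0.1382
0.415 0.0813 0.1522 0.1167 gap 0.0956 0.14
0.425 0.0845 0.154 0.1193 gap 0.0981 0.1418
0.435 0.0879 0.1538 0.1208 gap 0.1016 0.1429
0.445 0.0903 0.1525 0.1214 gap 0.1059 0.1439
0.455 0.0947 0.1062 0.1004 gap 0.1003 0.1005
[0.47996859 0.13259258 0.057     ] [0.48014457 0.1326277  0.05661   ] [0.52769009 0.13380591 0.0555893 ] [0.52510444 0.15201282 0.05469048]
```

View pics/w1c.png

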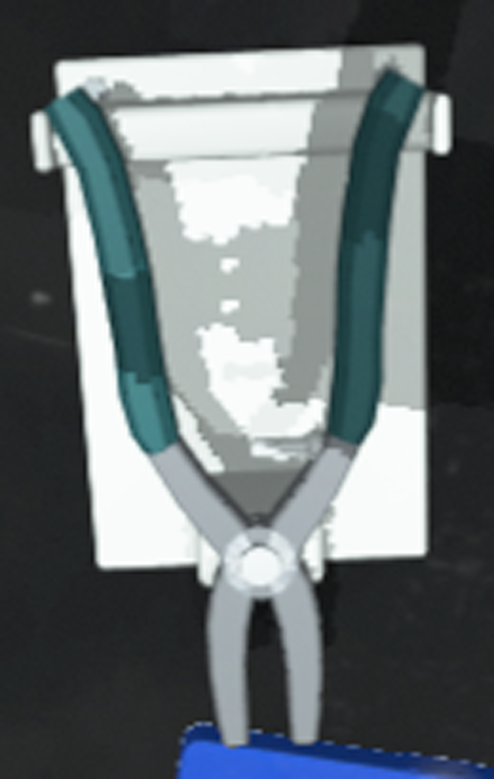

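Run:
```python
from h import *
s=dict(np.load('w1.npz'))
C=cloud(s);F=s['frame'].astype(int)
m=(C[...,2]>0.049)&(C[...,2]<0.066)&(abs(C[...,0]-.43)<.13)&(abs(C[...,1]-.12)<.06)
X=C[m&(F[...,1]-F[...,0]>20)]
P=np.array([.480,.1326])
for psi in (.17,.19,.21):
    e=np.array([np.cos(psi),np.sin(psi)]);n=np.array([-e[1],e[0]])
    a=(X[:,:2]-P)@e;b=(X[:,:2]-P)@n
    print(psi,[(x,round(np.percentile(b[abs(a-x)<.004],.5)*1000,1),round(np.percentile(b[abs(a-x)<.004],99.5)*1000,1)) for x in (-.10,-.09,-.08,-.07,-.06,-.05,-.04)], a.min())
```

```text
0.17 [(-0.1, np.float64(-45.0), np.float64(31.6)), (-0.09, np.float64(-42.0), np.float64(30.3)), (-0.08, np.float64(-39.7), np.float64(29.7)), (-0.07, np.float64(-38.0), np.float64(29.1)), (-0.06, np.float64(-36.5), np.float64(29.5)), (-0.05, np.float64(-35.0), np.float64(29.8)), (-0.04, np.float64(-34.3), np.float64(28.2))] -0.12207236770080164
0.19 [(-0.1, np.float64(-42.3), np.float64(33.6)), (-0.09, np.float64(-40.1), np.float64(32.0)), (-0.08, np.float64(-38.1), np.float64(31.3)), (-0.07, np.float64(-36.6), np.float64(30.5)), (-0.06, np.float64(-35.2), np.float64(30.7)), (-0.05, np.float64(-34.0), np.float64(30.8)), (-0.04, np.float64(-33.3), np.float64(29.8))] -0.1214476101850962
0.21 [(-0.1, np.float64(-40.0), np.float64(35.7)), (-0.09, np.float64(-37.7), np.float64(33.8)), (-0.08, np.float64(-36.4), np.float64(32.8)), (-0.07, np.float64(-35.2), np.float64(32.8)), (-0.06, np.float64(-33.9), np.float64(31.9)), (-0.05, np.float64(-33.1), np.float64(31.8)), (-0.04, np.float64(-32.4), np.float64(30.6))] -0.12077427524459662
```

>>> drive_tool(deltas=[-2.3,-34,0,0,-2.3,-34,0,0,-2.3,-34,0,0,-2.3,-34,0,0,-2.3,-34,0,0,-2.3,-34,0,0,-2.3,-34,0,0,-2.3,-34,0,0,-2.3,-34,0,0])

```text
t: 2.4
tcp_pos: [0.5004, -0.2111, 0.2008]
tool_rot: [-0.087, 0.996, 0.001, -0.001]
force: [0.1, 0.0, -0.3]
finger_gap: 0.998
```

Run:
```python
from h import *
st=manip.sense(); print(st['t'],st['tcp_pos'],st['tool_rot'],st['q'])
s=snap('wrist','w2.png'); np.savez('w2.npz',**s)
```

```text
2.4 [ 0.50039943 -0.21105053  0.20075782] [-8.69290626e-02  9.96213801e-01  5.46360966e-04 -1.04941328e-03] [-6.04687311e-01  4.58517123e-01  1.66959563e+00 -5.85031659e-04
  1.01579339e+00 -2.34925274e+00]
```

View pics/w2.png

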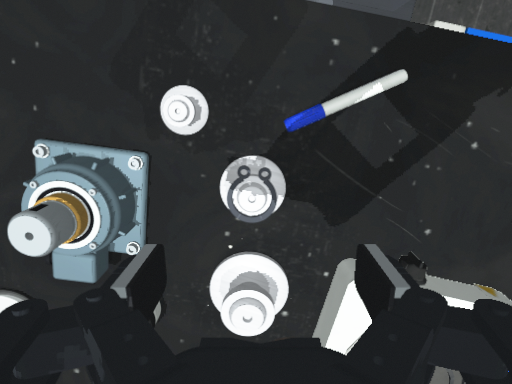

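Run:
```python
from h import *
s=dict(np.load('w2.npz')); crop(s,210,145,300,235,7,'w2c.png')
for u,v in [(244.5,172),(264.5,173.5)]: print(atz(s,u,v,.044),atd(s,u,v))
C=cloud(s)
# spindle end top
m=(C[...,2]>.103)&(C[...,2]<.113)&(C[...,1]<-.3)
print(m.sum(),np.nanmean(C[m],0),np.nanmin(C[m],0),np.nanmax(C[m],0))
for u,v in [(252,199),(246,317),(178,110)]: print(atd(s,u,v))
```

```text
[ 0.49709391 -0.22516834  0.044     ] [ 0.50446882 -0.22547743  0.01010607]
[ 0.49522319 -0.2061338   0.044     ] [ 0.50225342 -0.20431804  0.01073297]
1719 [ 0.56318791 -0.38512603  0.10651187] [ 0.54500266 -0.4056233   0.10302791] [ 0.58528663 -0.36713661  0.10896907]
[ 0.52260994 -0.21360157  0.04316723]
[ 0.64724467 -0.19855742  0.05614658]
[ 0.45186452 -0.29731261  0.0292594 ]
```

View pics/w2c.png

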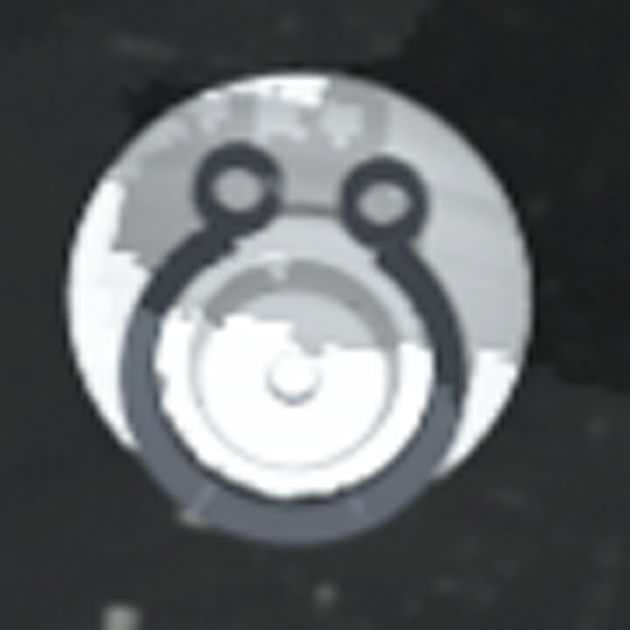

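>>> drive_tool(deltas=[2.05,33.9,0,-3,2.05,33.9,0,-3,2.05,33.9,0,-3,2.05,33.9,0,-3,2.05,33.9,0,-3,2.05,33.9,0,-3,2.05,33.9,0,-3,2.05,33.9,0,-3,2.05,33.9,4,-3,2.05,33.9,8,-3,2.05,33.9,8,-3])

```text
t: 3.55
tcp_pos: [0.4158, 0.1209, 0.118]
tool_rot: [-0.115, 0.993, 0.001, -0.007]
force: [-0.4, -0.6, 1.1]
finger_gap: 1.002
```

Run:
```python
from h import *
st=manip.sense(); print(st['t'],st['tcp_pos'],st['tool_rot'],st['q'])
s=snap('wrist','w3.png'); np.savez('w3.npz',**s)
```

```text
3.55 [0.41581349 0.12090299 0.11795133] [-0.11465257  0.99337925  0.00130987 -0.00712262] [ 0.02281565  0.48462074  2.00015771  0.0020879   0.67124119 -1.77944153]
```

View pics/w3.png

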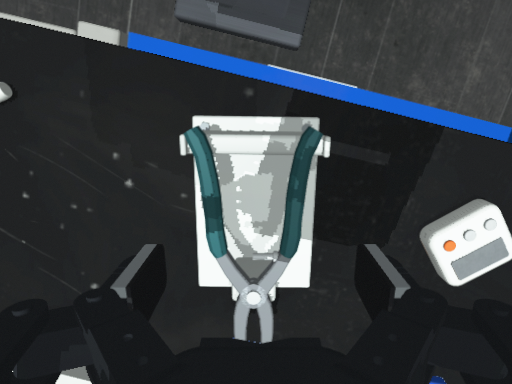

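```bash
cat > pl.py <<'E'
from h import *
def pliers(s):
    C=cloud(s);F=s['frame'].astype(int)
    m=(C[...,2]>0.049)&(C[...,2]<0.066)&(abs(C[...,0]-.43)<.13)&(abs(C[...,1]-.12)<.06)
    X=C[m&(F[...,1]-F[...,0]>20)]
    from scipy.optimize import minimize
    def f(p):
        e=np.array([np.cos(p[0]),np.sin(p[0])]);n=np.array([-e[1],e[0]])
        a=(X[:,:2]-P)@e;b=(X[:,:2]-P)@n
        r=[]
        for x in np.arange(-.1,-.035,.01):
            k=b[abs(a-x)<.004]; r.append((np.percentile(k,1)+np.percentile(k,99))/2)
        return r
    return X,f
E
python3 - <<'E'
import pl; from pl import *
s=snap('wrist','w3b.png'); np.savez('w3.npz',**s); st=manip.sense(); print(st['tcp_pos'],st['tool_rot'])
F=s['frame']; crop(s,180,110,330,350,2.5,'w3c.png')
u,v=252.5,297
Pd=atd(s,u,v); print(Pd); P=atz(s,u,v,.0566)[:2]; pl.P=P;print(P)
X,f=pliers(s)
for psi in (.2,.22,.24,.26): print(psi,np.round(np.array(f([psi]))*1000,1))
e=[(x,Pd) for x in ()]
# finger inner-edge midpoint
E
```

```text
[0.41937219 0.12061159 0.12145016] [-1.14114463e-01  9.93463816e-01  9.18782948e-04 -2.58682559e-03]
[0.48440672 0.13215232 0.05642874]
[0.484296   0.13213025]
0.2 [-1.9 -1.5 -1.1 -0.9 -0.5 -0.5 -0.1]
0.22 [0.4 0.5 0.5 0.6 0.7 0.6 0.8]
0.24 [2.5 2.4 2.1 2.  1.9 1.7 1.6]
0.26 [4.5 4.3 3.9 3.5 3.1 2.8 2.6]
```

View pics/w3c.png

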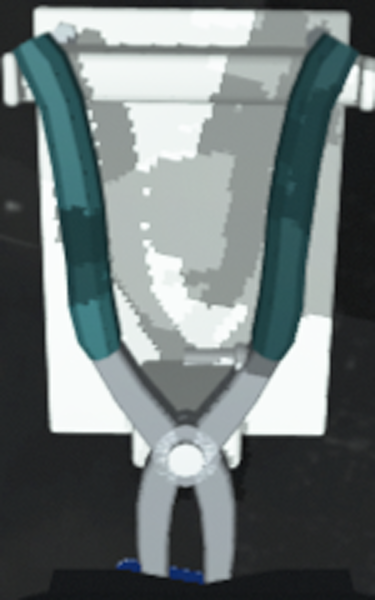

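Run:
```python
import pl; from pl import *
for i in range(2):
    s=snap('wrist','w4%d.png'%i); st=manip.sense(); print(st['tcp_pos'],st['tool_rot'],st['qd'].round(3))
    g=cv2.cvtColor(s['frame'],cv2.COLOR_RGB2GRAY)[270:325,225:285]
    c=cv2.HoughCircles(cv2.resize(g,None,fx=4,fy=4,interpolation=cv2.INTER_CUBIC),cv2.HOUGH_GRADIENT,1,60,param1=80,param2=15,minRadius=16,maxRadius=60)
    print(c)
    if c is not None:
        u,v=(c[0,0,:2]+.5)/4-.5+[225,270]; print(u,v,atz(s,u,v,.0566))
```

```text
[0.42059428 0.12049509 0.12240995] [-1.13916927e-01  9.93489599e-01  7.57012341e-04 -8.81793545e-04] [-0.007 -0.03  -0.017 -0.003 -0.007  0.002]
[[[120.5  86.5  30.8]
  [229.5  78.5  50.5]
  [168.5  34.5  32.7]
  [162.5 131.5  28.1]]]
254.75 291.25 [0.4824188  0.13273705 0.0566    ]
[0.42129751 0.12039635 0.12296965] [-1.13721618e-01  9.93512411e-01  6.80440876e-04  1.38865876e-04] [-0.006 -0.015 -0.006  0.    -0.008  0.001]
[[[123.5   68.5   29.7 ]
  [229.5   57.5   43.2 ]
  [ 87.5  127.5   41.3 ]
  [168.5   24.5   39.4 ]
  [ 53.5   65.5   16.35]
  [164.5  127.5   29.1 ]]]
255.5 286.75 [0.48080025 0.13244551 0.0566    ]
```

>>> drive_tool(deltas=[0,0,3,0.4,0,0,6,0.4,0,0,8,0.4,0,0,9.0,0.4,0,0,9.8,0.4,0,0,9.8,0.4,0,0,9.8,0.4,0,0,9.8,0.4], hand=8.54)

```text
t: 4.55
tcp_pos: [0.4219, 0.1206, 0.0258]
tool_rot: [-0.11, 0.994, 0.001, 0.001]
force: [0.4, -0.2, 1.1]
finger_gap: 1.002
```

Run:
```python
from h import *
s=snap('wrist','w5.png');s2=snap('side'); crop(s2,160,150,240,210,8,'s5.png'); st=manip.sense(); print(st['t'],st['tcp_pos'],st['tool_rot'],st['force'],st['finger_gap'])
```

```text
4.65 [0.42176066 0.12056103 0.02563073] [-1.10291505e-01  9.93898725e-01  6.13023017e-04  8.55837825e-04] [-0.2211253  -0.24710911  0.52347343] 1.0030365331864541
```

View pics/w5.png

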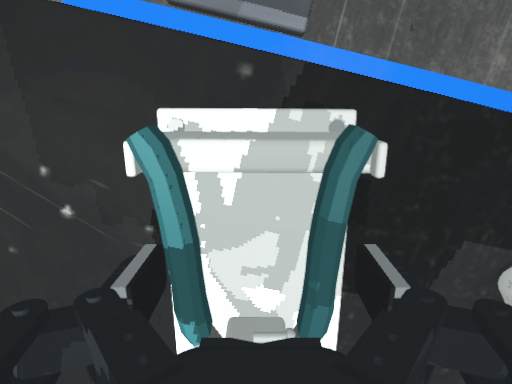

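View pics/s5.png

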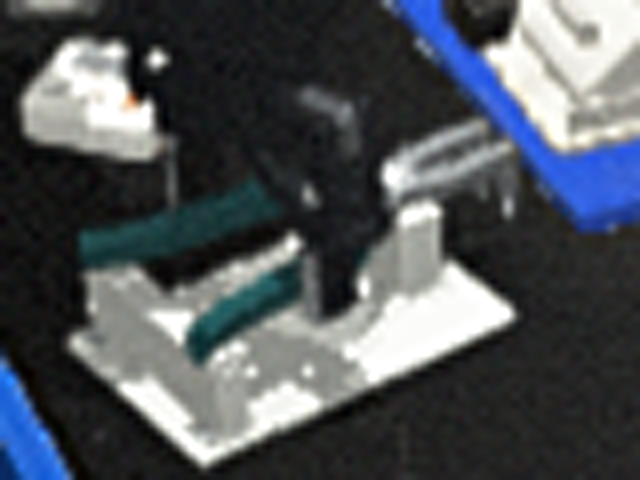

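>>> drive_tool(deltas=[0,-0.1,0.05,0,0,-0.1,0.05,0,0,-0.1,0.05,0,0,-0.1,0.05,0,0,-0.1,0.05,0,0,-0.1,0.05,0,0,-0.1,0.05,0,0,-0.1,0.05,0], hand=6.35, squeeze=60)

```text
t: 5.45
tcp_pos: [0.4221, 0.1194, 0.0266]
tool_rot: [-0.11, 0.994, 0.0, 0.002]
force: [-1.8, -1.5, 15.8]
finger_gap: 0.751
```

Run:
```python
from h import *
s=snap('wrist','w6.png'); st=manip.sense(); print(st['t'],st['tcp_pos'],st['tool_rot'],st['force'],st['ft_torque'],st['finger_gap']*85.4)
```

```text
5.5 [0.42205195 0.1193767  0.02658064] [-1.10395536e-01  9.93886475e-01  4.43435607e-04  1.51796029e-03] [-0.76917732 -1.77213076 15.75371308] [-0.23858281  0.26136265 -0.01422173] 63.93809051679179
```

View pics/w6.png

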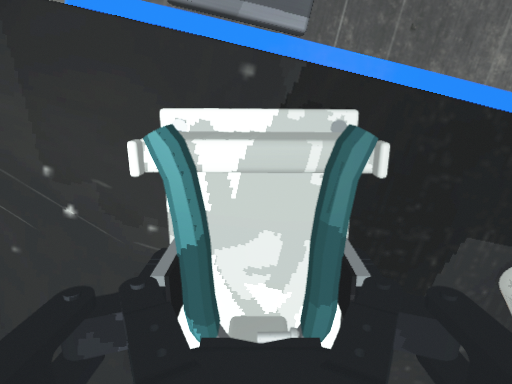

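>>> drive_tool(deltas=[0,0,-0.5,0,0,0,-1,0,0,0,-2,0,0,0,-4,0,0,0,-7,0,0,0,-10,0,0,0,-13,0,0,0,-15,0,0,0,-15,0,0,0,-15,0])

```text
t: 6.5
tcp_pos: [0.4212, 0.1192, 0.1766]
tool_rot: [-0.11, 0.994, 0.0, 0.002]
force: [-0.2, 0.2, -1.9]
finger_gap: 0.747
```

Run:
```python
from h import *
s=snap('wrist','w7.png'); s2=snap('side'); crop(s2,150,100,250,200,7,'s7.png');st=manip.sense(); print(st['t'],st['tcp_pos'],st['tool_rot'],st['force'],st['ft_torque'],st['finger_gap']*85.4)
```

```text
6.6 [0.42048102 0.11914861 0.17553058] [-1.10366444e-01  9.93890792e-01  5.74029948e-04  1.08196482e-04] [-0.23621709 -0.38670084 -2.09453291] [0.01269411 0.06574136 0.00981409] 64.04353296046271
```

View pics/w7.png

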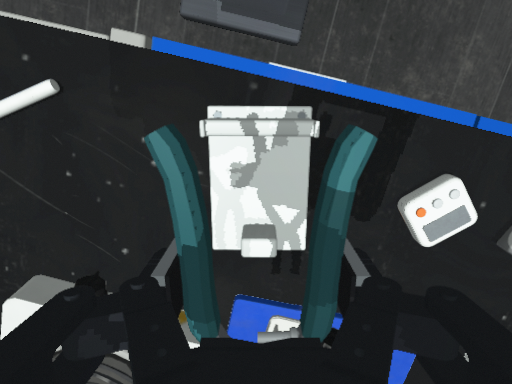

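View pics/s7.png

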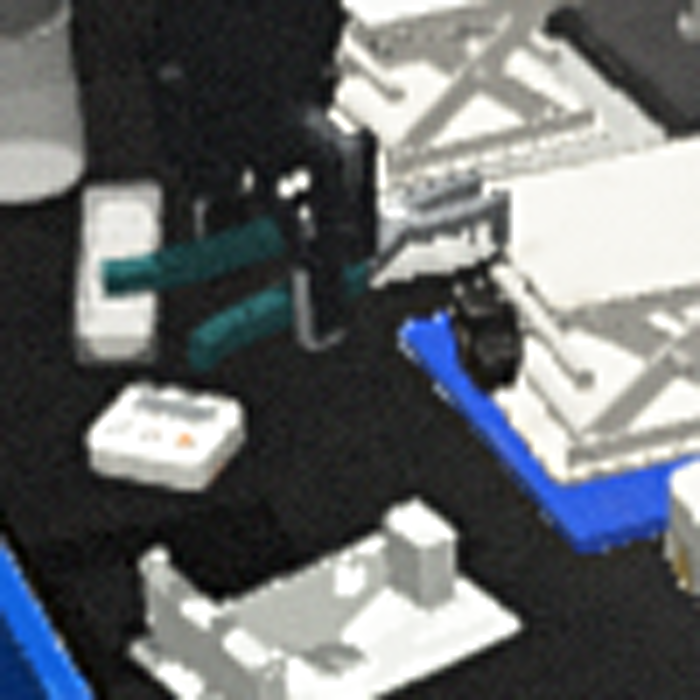

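```bash
cat > tl.py <<'E'
from h import *
from scipy.spatial.transform import Rotation as Ro
def inhand(s,st):
    C=cloud(s); F=s['frame'].astype(int)
    Rt=Ro.from_quat(st['tool_rot']).as_matrix(); T=(C-st['tcp_pos'])@Rt
    m=(F[...,1]-F[...,0]>15)&(abs(T[...,2]+.03)<.03)&(abs(T[...,1])<.055)&(T[...,0]<.075)&(T[...,0]>-.02)
    return T[m]
def report(X):
    for x in np.arange(.0,.061,.01):
        b=X[abs(X[:,0]-x)<.004]
        if len(b)<20: continue
        L=b[b[:,1]<0];R=b[b[:,1]>0]
        print(round(x,3),(np.r_[np.percentile(b[:,1],[1]),np.percentile(L[:,1],99),np.percentile(R[:,1],1),np.percentile(b[:,1],99)]*1000).round(1),'z',np.percentile(b[:,2],10).round(4),np.percentile(L[:,2],10).round(4),np.percentile(R[:,2],10).round(4))
E
python3 - <<'E'
from tl import *
for i in range(2):
    s=snap('wrist'); st=manip.sense(); X=inhand(s,st); print(len(X),st['tcp_pos'],st['t']); report(X)
L=X[X[:,1]<0];R=X[X[:,1]>0]; print('ends',np.percentile(L[:,0],99.5),np.percentile(R[:,0],99.5))
E
```

```text
13838 [0.42050206 0.11914472 0.17536474] 6.65
0.0 [-30.3 -19.1  21.1  32.6] z -0.0313 -0.0312 -0.0313
0.01 [-30.9 -19.4  21.4  32.9] z -0.0312 -0.0312 -0.0313
0.02 [-31.6 -19.9  22.3  33.7] z -0.0313 -0.0313 -0.0313
0.03 [-32.4 -21.   23.4  34.6] z -0.0313 -0.0313 -0.0314
0.04 [-33.9 -22.5  25.   36.1] z -0.0314 -0.0314 -0.0314
0.05 [-37.5 -24.6  26.7  39.7] z -0.0314 -0.0313 -0.0314
0.06 [-39.2 -27.9  30.3  41.2] z -0.0313 -0.0313 -0.0314
13839 [0.42061249 0.11913768 0.17533585] 6.7
0.0 [-30.4 -19.1  21.1  32.5] z -0.0311 -0.0311 -0.0311
0.01 [-30.9 -19.4  21.4  32.9] z -0.0311 -0.0311 -0.0311
0.02 [-31.6 -19.8  22.3  33.7] z -0.0311 -0.0311 -0.0312
0.03 [-32.5 -20.9  23.4  34.6] z -0.0312 -0.0311 -0.0312
0.04 [-33.8 -22.5  25.   36. ] z -0.0312 -0.0312 -0.0312
0.05 [-37.5 -24.5  26.6  39.6] z -0.0313 -0.0312 -0.0313
0.06 [-39.1 -27.8  30.1  41.4] z -0.0312 -0.0312 -0.0313
ends 0.06101285179291343 0.06096832709459672
```

>>> drive_tool(deltas=[0.5,-2,-2.5,0,0.5,-6,-2.5,1,0.5,-10,-2.5,2,0.5,-14,-2.5,3,0.5,-18,-2.5,4,0.5,-22,-2.5,5,0.5,-26,-2.5,6,0.5,-30,-2.5,7,0.5,-32,-2.5,7.5,0.5,-33.9,-2.5,7.5,0.5,-33.9,-2.5,7.5,0.5,-33.9,-2.5,7.5])

```text
t: 7.9
tcp_pos: [0.4894, -0.2115, 0.1993]
tool_rot: [-0.045, 0.999, 0.002, -0.001]
force: [0.3, 1.4, -1.4]
finger_gap: 0.746
```

>>> drive_tool(deltas=[0,0,0,0,0,0,0,0,0,0,0,0])

```text
t: 8.2
tcp_pos: [0.4892, -0.2104, 0.1994]
tool_rot: [-0.046, 0.999, 0.002, -0.001]
force: [-0.3, 0.4, -1.5]
finger_gap: 0.748
```

Run:
```python
from tl import *
for i in range(2):
    s=snap('wrist','w8.png'); st=manip.sense();print(st['t'],st['tcp_pos'],st['tool_rot'],st['qd'].round(3))
np.savez('w8.npz',**s); crop(s,190,130,310,240,6,'w8c.png')
X=inhand(s,st); report(X)
```

```text
8.25 [ 0.48928887 -0.21063257  0.19941445] [-0.04577138  0.99894983  0.00173643 -0.0010931 ] [-0.005  0.003 -0.006 -0.    -0.001  0.   ]
8.3 [ 0.48935157 -0.21086846  0.19941545] [-0.04565015  0.99895552  0.00167904 -0.00105798] [-0.006  0.004 -0.006 -0.002 -0.001  0.   ]
0.0 [-30.3 -18.9  21.2  32.8] z -0.031 -0.0309 -0.031
0.01 [-34.1 -19.2  21.6  33.4] z -0.0311 -0.031 -0.0311
0.02 [-31.4 -19.7  22.5  33.7] z -0.0311 -0.0311 -0.0311
0.03 [-32.2 -20.7  23.5  34.8] z -0.0312 -0.0311 -0.0312
0.04 [-33.6 -22.3  25.1  36.1] z -0.0312 -0.0312 -0.0312
0.05 [-37.2 -24.2  26.7  39.9] z -0.0312 -0.0312 -0.0313
0.06 [-39.  -27.8  30.3  41.5] z -0.0311 -0.0311 -0.0311
```

View pics/w8.png

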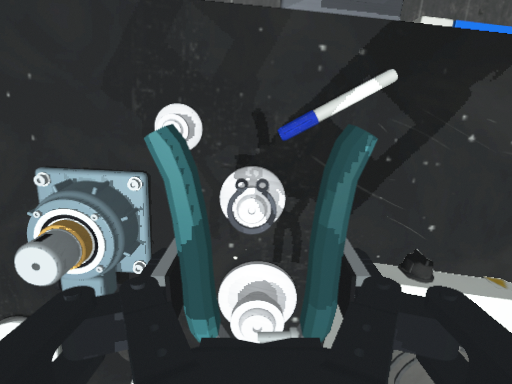

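View pics/w8c.png

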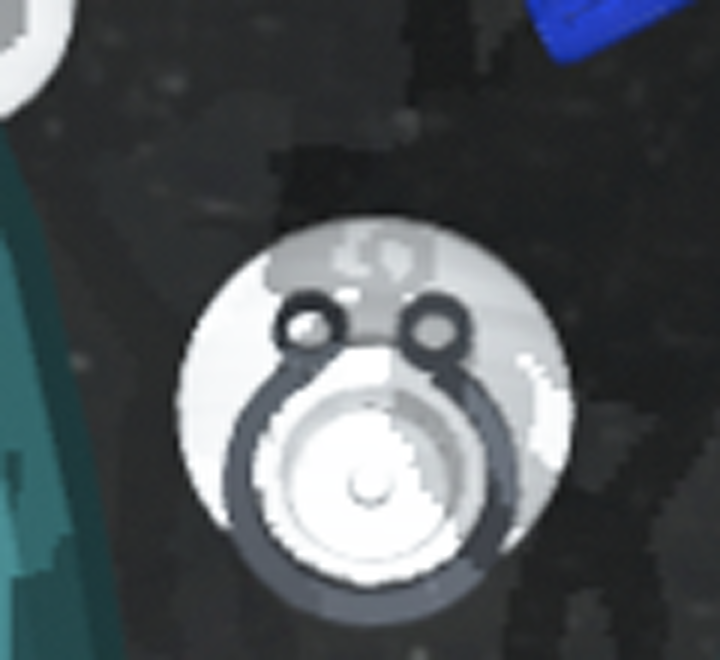

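Run:
```python
from tl import *
s=dict(np.load('w8.npz'))
a=atz(s,241.08,184.1,.044);b=atz(s,261.9,184.75,.044); print(a,b,np.linalg.norm(a-b))
h=(a+b)/2; d=b-a; phi=np.arctan2(d[1],d[0])-np.pi/2; print('mid',h,'phi',phi,np.degrees(phi))
c=atz(s,(370.5)/6-.5+190,(485.5)/6-.5+130,.046);print('boss',c, np.arctan2(*(c-h)[1::-1]), np.linalg.norm((c-h)[:2]))
# ring fit: dark pixel mask threshold on outer edge
g=cv2.cvtColor(s['frame'],cv2.COLOR_RGB2GRAY)
# overlay
im=cv2.cvtColor(cv2.resize(s['frame'][130:240,190:310],None,fx=6,fy=6,interpolation=cv2.INTER_CUBIC),cv2.COLOR_RGB2BGR)
th=np.linspace(0,6.283,90)
def dr(c,r,z,col):
    p=proj(s,np.c_[c[0]+r*np.cos(th),c[1]+r*np.sin(th),0*th+z]); 
    cv2.polylines(im,[np.int32(((p-[190,130])+.5)*6-.5)],True,col,1)
for p in(a,b): dr(p,.003,.044,(0,255,0));dr(p,.0063,.044,(0,0,255))
dr(c,.0125,.046,(255,0,255))
e=np.array([np.cos(phi),np.sin(phi)])
for k in (.024,.026): dr(h[:2]+e*k,.025,.044,(0,255,255))
cv2.imwrite('pics/ov.png',im)
for st in [manip.sense()]:
    Rt=Ro.from_quat(st['tool_rot']).as_matrix(); 
    for p in (a,b,h): print((Rt.T@(p-st['tcp_pos'])*1000).round(2))
    print(Rt)
```

```text
[ 0.49649101 -0.22640482  0.044     ] [ 0.49531095 -0.20646752  0.044     ] 0.01997219761496316
mid [ 0.49590098 -0.21643617  0.044     ] phi 0.05911984565630224 3.387317641570951
boss [ 0.52144594 -0.21444773  0.046     ] 0.07768392433087268 0.025622233590822493
[ -6.   -16.66 155.35]
[ -6.64   3.3  155.42]
[ -6.32  -6.68 155.38]
[[-0.99582989 -0.09120139 -0.00226705]
 [-0.0912085   0.99582649  0.00325797]
 [ 0.00196045  0.00345116 -0.99999212]]
```

View pics/ov.png

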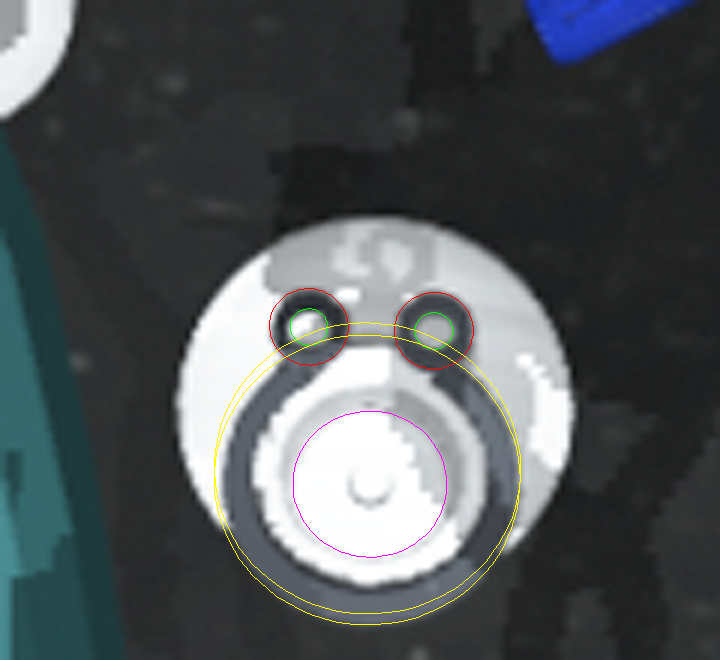

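>>> drive_tool(deltas=[3,-0.4,0,1.5,7,-0.4,1,1.5,10.3,-0.4,4,1.5,10.3,-0.4,8,1.5,10.3,-0.4,11,1.5,10.3,-0.4,13.3,1.5,10.3,-0.4,13.3,1.5,10.3,-0.4,13.3,1.5,10.3,-0.4,13.3,1.5,10.3,-0.4,13.3,1.5])

```text
t: 9.3
tcp_pos: [0.3877, -0.2244, 0.0679]
tool_rot: [-0.033, 0.999, 0.001, 0.0]
force: [0.2, -0.2, -1.9]
finger_gap: 0.748
```

Run:
```python
from tl import *
s=snap('scene'); s2=snap('side'); st=manip.sense();print(st['t'],st['tcp_pos'],st['tool_rot'],st['qd'].round(3),st['force'])
np.savez('sc9.npz',**s);np.savez('sd9.npz',**s2)
crop(s,255,205,325,265,10,'sc9.png');crop(s2,235,205,305,265,10,'sd9.png')
w=snap('wrist');X=inhand(w,manip.sense()); report(X)
```

```text
9.4 [ 0.38746031 -0.22424415  0.06766447] [-3.27192760e-02  9.99464260e-01  7.72670650e-04 -2.14078488e-04] [-0.001  0.006  0.003 -0.    -0.003 -0.001] [-1.6950443   1.08155435 -1.60936804]
0.0 [-30.9 -19.2  20.9  32.7] z -0.0311 -0.0311 -0.0312
0.01 [-34.2 -19.5  21.3  35.7] z -0.0312 -0.0312 -0.0313
0.02 [-31.7 -20.   22.2  33.4] z -0.0313 -0.0312 -0.0313
0.03 [-32.6 -21.1  23.3  34.4] z -0.0313 -0.0313 -0.0313
0.04 [-34.1 -22.6  24.9  35.8] z -0.0313 -0.0313 -0.0314
0.05 [-37.6 -24.6  26.4  39.6] z -0.0314 -0.0313 -0.0314
0.06 [-39.3 -28.   30.1  41.2] z -0.0313 -0.0313 -0.0314
```

View pics/sc9.png

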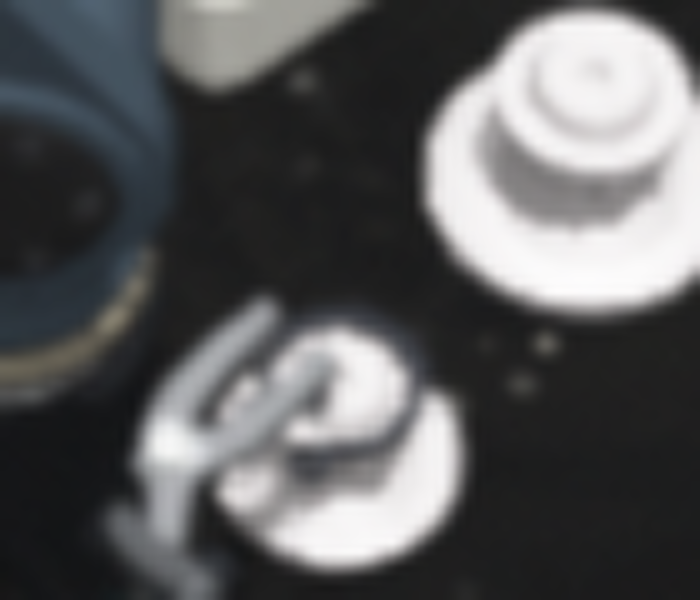

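View pics/sd9.png

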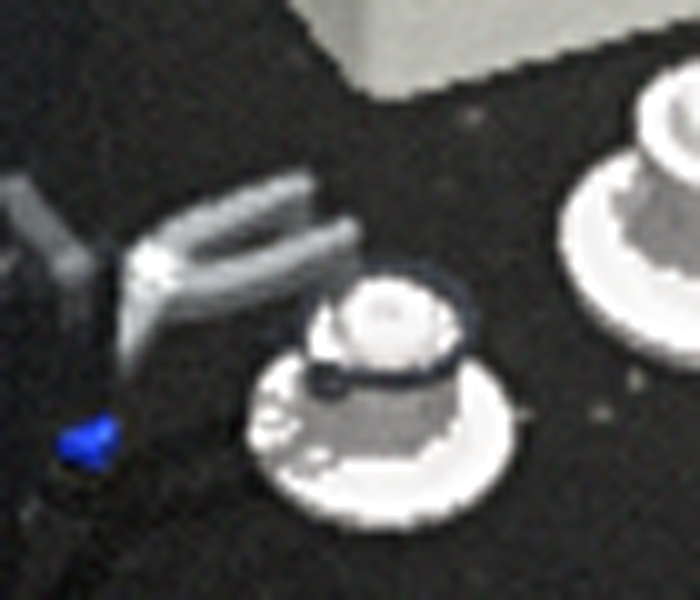

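```bash
cat > ov.py <<'E'
from tl import *
PX,PY,PZ=-.1096,.00105,.0088
def overlay(s,st,box,f,out,sep=.021,holes=None,px=PX,py=PY,pz=PZ):
    u0,v0,u1,v1=box
    im=cv2.cvtColor(cv2.resize(s['frame'][v0:v1,u0:u1],None,fx=f,fy=f,interpolation=cv2.INTER_CUBIC),cv2.COLOR_RGB2BGR)
    Rt=Ro.from_quat(st['tool_rot']).as_matrix()
    W=lambda p: Rt@np.array(p)+st['tcp_pos']
    q=lambda X:(np.int32(((proj(s,X)-[u0,v0])+.5)*f-.5))
    for y in (-sep/2,sep/2):
        a=q([W([px,py+y,pz]),W([px,py+y,pz-.012]),W([px,py+y,pz-.037])])
        cv2.line(im,tuple(map(int,a[0])),tuple(map(int,a[1])),(0,255,0),1);cv2.line(im,tuple(map(int,a[1])),tuple(map(int,a[2])),(0,255,255),1)
        print('pin tip',W([px,py+y,pz]).round(4))
    a=q([W([-.0594,py,-.030])]);cv2.circle(im,tuple(map(int,a[0])),6,(255,0,255),1)
    for h in holes or []:
        th=np.linspace(0,6.283,40)
        for z in (.040,.044): cv2.polylines(im,[q(np.c_[h[0]+.003*np.cos(th),h[1]+.003*np.sin(th),0*th+z])],True,(0,0,255) if z>.042 else (0,128,255),1)
        cv2.polylines(im,[q(np.c_[h[0]+.0063*np.cos(th),h[1]+.0063*np.sin(th),0*th+.044])],True,(0,0,255),1)
    cv2.imwrite('pics/'+out,im)
H=[(.4965,-.2264),(.4953,-.2065)]
E
python3 - <<'E'
from ov import *
st=manip.sense(); st['tcp_pos']=np.array([.38746,-.22424,.06766])
for n,b in(('sc',(255,205,325,265)),('sd',(235,205,305,265))):
    overlay(dict(np.load(n+'9.npz')),st,b,10,n+'9o.png',holes=H)
a=cv2.imread('pics/sc9o.png');c=cv2.imread('pics/sd9o.png');cv2.imwrite('pics/o9.png',np.hstack([a[200:,50:450],c[100:500,100:500]]))
E
```

```text
pin tip [ 0.4974 -0.2265  0.0588]
pin tip [ 0.4961 -0.2055  0.0588]
pin tip [ 0.4974 -0.2265  0.0588]
pin tip [ 0.4961 -0.2055  0.0588]
```

View pics/o9.png

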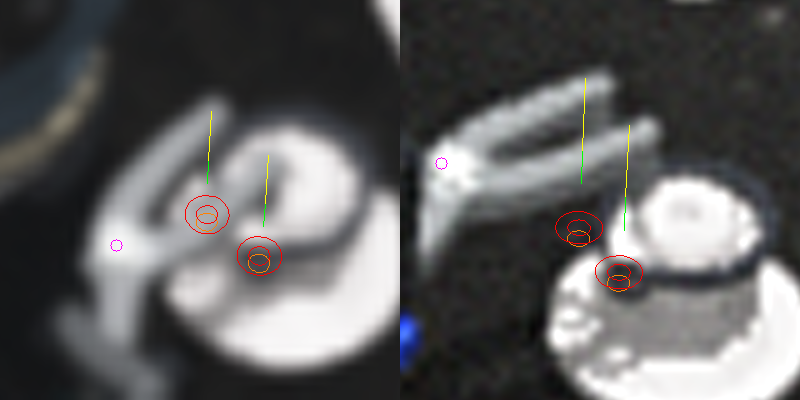

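>>> drive_tool(deltas=[0.1,-0.05,0.4,0.1,0.1,-0.05,0.8,0.1,0.1,-0.05,1.2,0.1,0.1,-0.05,1.3,0.1,0.1,-0.05,1.3,0.1,0.1,-0.05,1.3,0.1])

```text
t: 10.05
tcp_pos: [0.3863, -0.2247, 0.0544]
tool_rot: [-0.032, 0.999, 0.001, -0.0]
force: [-0.6, 0.0, -1.6]
finger_gap: 0.745
```

```bash
cat > chk.py <<'E'
import sys; from ov import *
def chk(tag,sep=.021,bs=(255,205,325,265),bd=(235,205,305,265),**k):
    s=snap('scene'); s2=snap('side'); st=manip.sense();print(st['t'],st['tcp_pos'],st['tool_rot'].round(4),st['force'].round(2),st['ft_torque'].round(3),st['finger_gap']*85.4)
    overlay(s,st,bs,10,'x1.png',holes=H,sep=sep,**k);overlay(s2,st,bd,10,'x2.png',holes=H,sep=sep,**k)
    crop(s,*bs,10,'y1.png');crop(s2,*bd,10,'y2.png')
    a=cv2.imread('pics/y1.png')[200:,50:450];c=cv2.imread('pics/y2.png')[150:550,150:550]
    cv2.imwrite('pics/%s.png'%tag,np.hstack([a,c]))
    a=cv2.imread('pics/x1.png')[200:,50:450];c=cv2.imread('pics/x2.png')[150:550,150:550]
    cv2.imwrite('pics/%so.png'%tag,np.hstack([a,c]))
E
python3 -c "
from chk import *
chk('c10')"
```

```text
10.15 [ 0.38638711 -0.22473845  0.05451663] [-3.180e-02  9.995e-01  9.000e-04 -3.000e-04] [ 0.57  0.01 -1.39] [-0.029  0.034 -0.016] 63.9330465395174
pin tip [ 0.4964 -0.2272  0.0456]
pin tip [ 0.495  -0.2062  0.0457]
pin tip [ 0.4964 -0.2272  0.0456]
pin tip [ 0.495  -0.2062  0.0457]
```

View pics/c10.png

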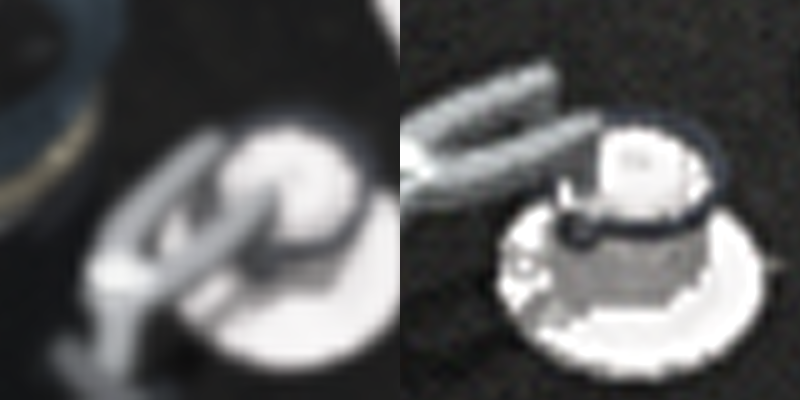

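View pics/c10o.png

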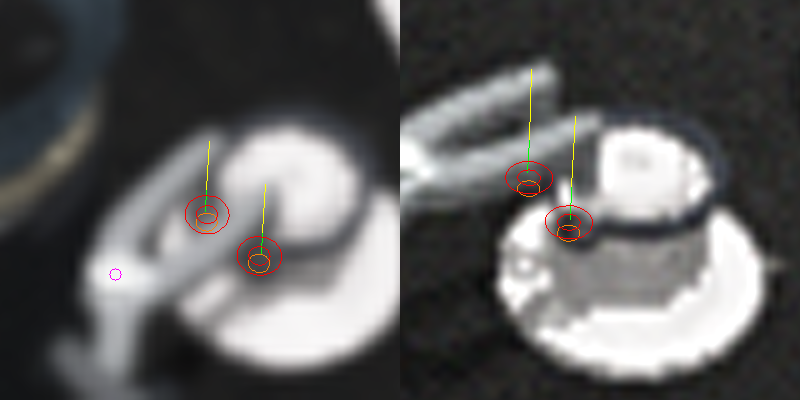

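>>> drive_tool(deltas=[0,0,0.2,0,0,0,0.35,0,0,0,0.5,0,0,0,0.5,0])

```text
t: 10.55
tcp_pos: [0.3863, -0.2246, 0.0493]
tool_rot: [-0.032, 0.999, 0.001, -0.0]
force: [-1.0, 0.2, -1.6]
finger_gap: 0.748
```

>>> drive_tool(deltas=[0,0,0.2,0,0,0,0.4,0,0,0,0.4,0,0,0,0.4,0])

```text
t: 10.95
tcp_pos: [0.3862, -0.2246, 0.0452]
tool_rot: [-0.032, 0.999, 0.001, -0.001]
force: [0.6, 0.4, -1.1]
finger_gap: 0.743
```

>>> drive_tool(deltas=[0,0,-0.1,0,0,0,-0.2,0,0,0,-0.3,0,0,0,-0.3,0,0,0,-0.3,0], hand=5, squeeze=80)

```text
t: 11.45
tcp_pos: [0.3863, -0.2246, 0.0483]
tool_rot: [-0.032, 0.999, 0.001, -0.001]
force: [-0.1, -0.1, -1.7]
finger_gap: 0.591
```

```bash
python3 -c "
from chk import *
chk('c11',sep=.032)
w=snap('wrist','w11.png');X=inhand(w,manip.sense()); report(X)"
```

```text
11.55 [ 0.38626748 -0.22461878  0.0482136 ] [-3.180e-02  9.995e-01  1.100e-03 -5.000e-04] [ 0.51 -0.52 -1.05] [-0.012 -0.014 -0.001] 50.20101629669393
pin tip [ 0.4966 -0.2326  0.0393]
pin tip [ 0.4946 -0.2006  0.0393]
pin tip [ 0.4966 -0.2326  0.0393]
pin tip [ 0.4946 -0.2006  0.0393]
0.0 [-24.1 -12.   14.4  26.1] z -0.0281 -0.0281 -0.0282
0.01 [-24.2 -11.1  13.5  26.9] z -0.0283 -0.0282 -0.0283
0.02 [-22.1 -11.   13.4  24.4] z -0.0284 -0.0284 -0.0284
0.03 [-22.  -11.   13.4  24.6] z -0.0285 -0.0285 -0.0284
0.04 [-22.2 -11.5  14.   24.7] z -0.0285 -0.0285 -0.0285
0.05 [-24.4 -12.6  15.   26.6] z -0.0286 -0.0286 -0.0287
0.06 [-25.8 -15.1  17.6  27.9] z -0.0287 -0.0286 -0.0287
```

View pics/c11.png

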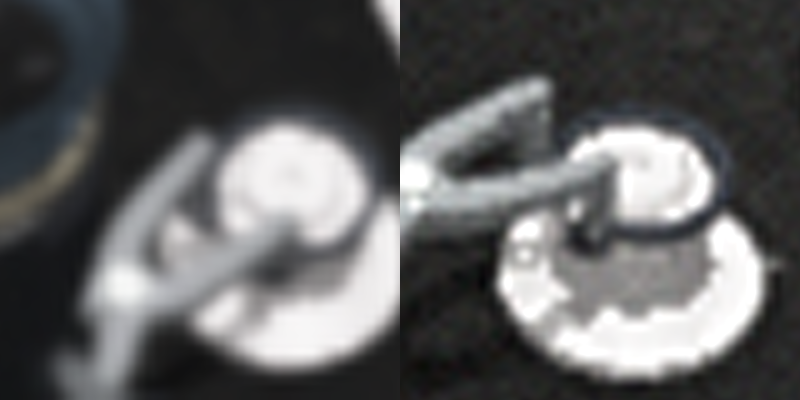

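View pics/w11.png

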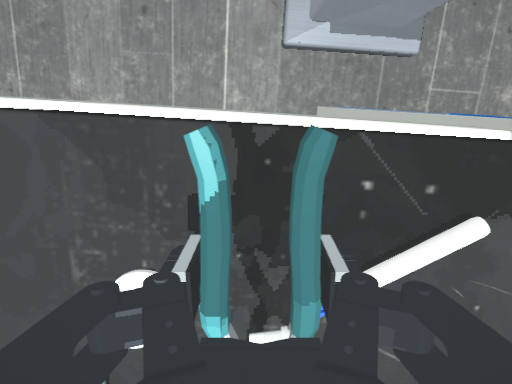

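>>> drive_tool(deltas=[0,0,-0.1,0,0,0,-0.15,0,0,0,-0.2,0,0,0,-0.2,0,0,0,-0.2,0,0,0,-0.2,0,0,0,-0.2,0], hand=2.6, squeeze=80)

```text
t: 12.3
tcp_pos: [0.3863, -0.2246, 0.0502]
tool_rot: [-0.032, 0.999, 0.001, -0.001]
force: [-0.5, 0.4, -1.8]
finger_gap: 0.365
```

```bash
python3 -c "
from chk import *
chk('c12',sep=.046,px=-.1116,pz=.013)
w=snap('wrist','w12.png');X=inhand(w,manip.sense()); report(X)"
```

```text
12.4 [ 0.38626319 -0.22462174  0.05018441] [-3.180e-02  9.995e-01  1.100e-03 -6.000e-04] [ 0.26 -0.72 -1.45] [-0.014  0.049 -0.059] 31.791493782883755
pin tip [ 0.499  -0.2394  0.037 ]
pin tip [ 0.4961 -0.1935  0.0371]
pin tip [ 0.499  -0.2394  0.037 ]
pin tip [ 0.4961 -0.1935  0.0371]
0.0 [-14.5  -2.    3.9  16.3] z -0.0254 -0.0254 -0.0254
0.01 [-11.8  -0.3   0.1  13.7] z -0.0255 -0.0256 -0.0254
0.02 [-9.6 -0.2  0.1 11.8] z -0.0256 -0.0256 -0.0257
0.03 [-8.  -0.2  0.2 10.3] z -0.0258 -0.0258 -0.0258
0.04 [-6.8 -0.2  0.2  9. ] z -0.0258 -0.0257 -0.0259
0.05 [-7.3 -0.2  0.2  9.9] z -0.0259 -0.0259 -0.026
0.06 [-7.9 -0.2  0.2 10.2] z -0.0257 -0.0257 -0.0256
```

View pics/c12.png

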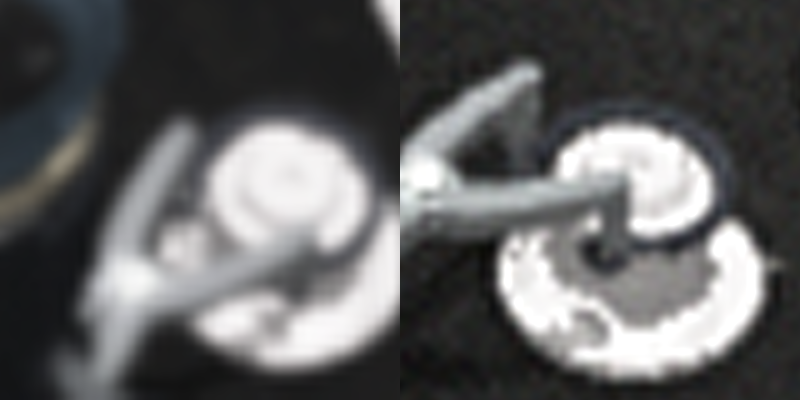

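View pics/c12o.png

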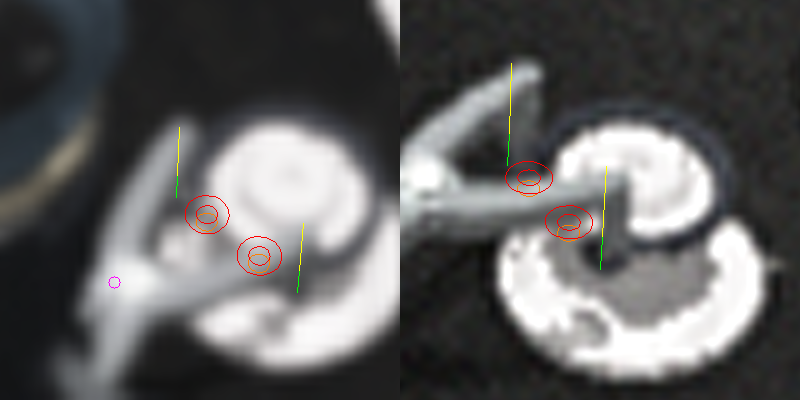

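>>> drive_tool(deltas=[0,0,-0.2,0,0,0,-0.5,0,0,0,-1,0,0,0,-2,0,0,0,-3,0,0,0,-3.5,0,0,0,-3.5,0,0,0,-3.5,0,0,0,-3.5,0])

```text
t: 13.35
tcp_pos: [0.3861, -0.2246, 0.0851]
tool_rot: [-0.032, 0.999, 0.001, -0.001]
force: [0.3, -0.9, -1.7]
finger_gap: 0.37
```

```bash
python3 -c "
from chk import *
chk('c13',sep=.046,px=-.1116,pz=.0145)
w=snap('wrist','w13.png');X=inhand(w,manip.sense()); report(X)"
```

```text
13.45 [ 0.38611002 -0.22453093  0.08488411] [-3.180e-02  9.995e-01  1.400e-03 -8.000e-04] [-0.34 -0.19 -1.72] [0.018 0.059 0.016] 31.426483235814075
pin tip [ 0.4989 -0.2393  0.0701]
pin tip [ 0.4959 -0.1934  0.0703]
pin tip [ 0.4989 -0.2393  0.0701]
pin tip [ 0.4959 -0.1934  0.0703]
0.0 [-14.5  -1.9   3.9  15.9] z -0.0255 -0.0254 -0.0255
0.01 [-11.8  -0.3   0.2  13.7] z -0.0257 -0.0257 -0.0258
0.02 [-9.8 -0.2  0.2 11.9] z -0.0258 -0.0258 -0.0258
0.03 [-8.1 -0.2  0.2 10.3] z -0.026 -0.0261 -0.026
0.04 [-6.7 -0.2  0.2  9. ] z -0.0262 -0.0262 -0.0262
0.05 [-7.3 -0.2  0.2  9.9] z -0.0263 -0.0263 -0.0263
0.06 [-7.9 -0.2  0.2 10.3] z -0.0262 -0.0263 -0.0262
```

View pics/c13.png

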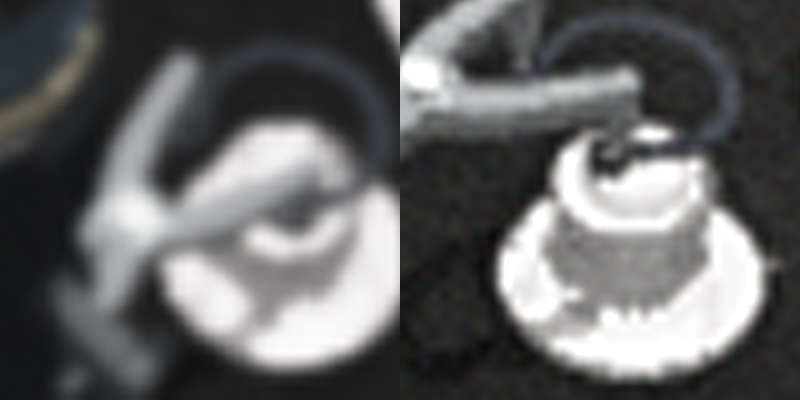

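```bash
cat > rg.py <<'E'
from chk import *
def ringpts(s,st,tz,x0=-.108,full=False):
    C=cloud(s); Rt=Ro.from_quat(st['tool_rot']).as_matrix(); T=(C-st['tcp_pos'])@Rt
    m=(abs(T[...,2]-tz)<.006)&(T[...,0]<x0)&(T[...,0]>-.175)&(abs(T[...,1])<.04)
    return T,m
E
python3 - <<'E'
from rg import *
for n in('scene','side'):
    s=snap(n); st=manip.sense(); T,m=ringpts(s,st,.006)
    X=T[m]; print(n,len(X),np.percentile(X,[2,50,98],axis=0).round(4).tolist())
    im=np.zeros((400,400,3),np.uint8)
    for p in X: cv2.circle(im,(int(200+p[1]*5000),int((p[0]+.18)*5000)),3,(0,int(np.clip((p[2]-.0)*20000,0,255)),255),-1)
    cv2.imwrite('pics/r_%s.png'%n,im)
a=cv2.imread('pics/r_scene.png');b=cv2.imread('pics/r_side.png');cv2.imwrite('pics/r.png',np.hstack([a,b]))
w=dict(np.load('w8.npz')); C=cloud(w); m=(C[...,2]>.1)&(C[...,2]<.113)&(C[...,1]<-.3)&(C[...,1]>-.45)
u=np.argwhere(m); print(m.sum(),u.min(0),u.max(0),C[m].mean(0)); crop(w,0,210,80,300,7,'spw.png')
E
```

```text
scene 85 [[-0.1571, -0.0272, 0.0039], [-0.1415, 0.0017, 0.009], [-0.1091, 0.0278, 0.0116]]
side 108 [[-0.1596, -0.0309, 0.0014], [-0.1377, 0.0024, 0.0081], [-0.1093, 0.0255, 0.0115]]
1732 [240  15] [285  65] [ 0.56234817 -0.38448078  0.10603297]
```

View pics/r.png

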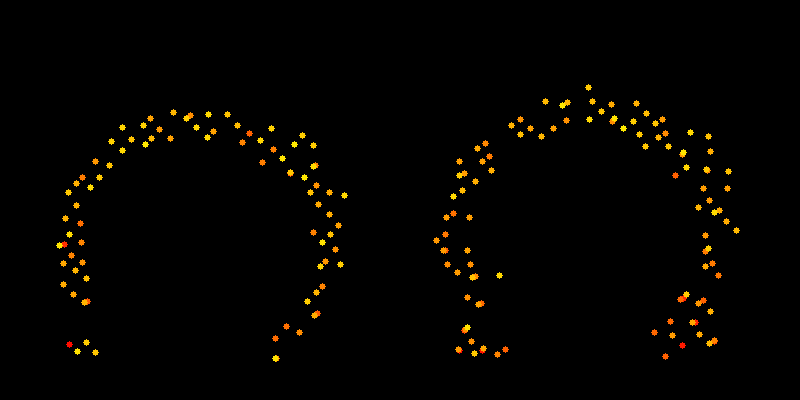

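View pics/spw.png

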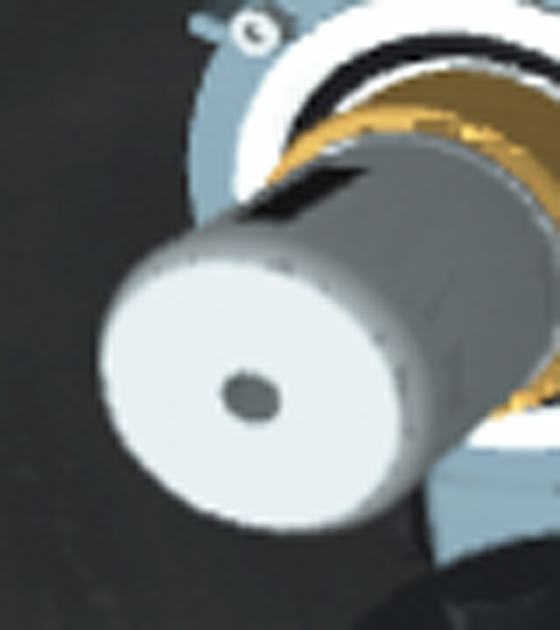

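Run:
```python
from rg import *
w=dict(np.load('w8.npz')); print(atz(w,35.4,266.3,.108),atd(w,38,264))
for f in('scene','side'):
    s=dict(np.load(f+'.npz')); C=cloud(s); m=(C[...,2]>.104)&(C[...,2]<.118)&(abs(C[...,0]-.563)<.03)&(abs(C[...,1]+.385)<.03)
    u=np.argwhere(m).mean(0); print(f,m.sum(),C[m].mean(0),u, 'proj',proj(s,[.5625,-.3845,.108])[0])
    u=u.astype(int); crop(s,u[1]-25,u[0]-20,u[1]+25,u[0]+25,12,f+'_sp.png')
a=cv2.imread('pics/scene_sp.png');b=cv2.imread('pics/side_sp.png');cv2.imwrite('pics/sp.png',np.hstack([a[:,100:500],b[:,100:500]]))
```

```text
[ 0.56437088 -0.38644794  0.108     ] [ 0.56658671 -0.38944447  0.1005262 ]
scene 145 [ 0.56122955 -0.38893685  0.10745891] [261.82068966 348.13793103] proj [347.15598834 260.31506291]
side 166 [ 0.56313115 -0.3915821   0.10767741] [256.86144578 326.42771084] proj [324.45471583 254.88352333]
```

View pics/sp.png

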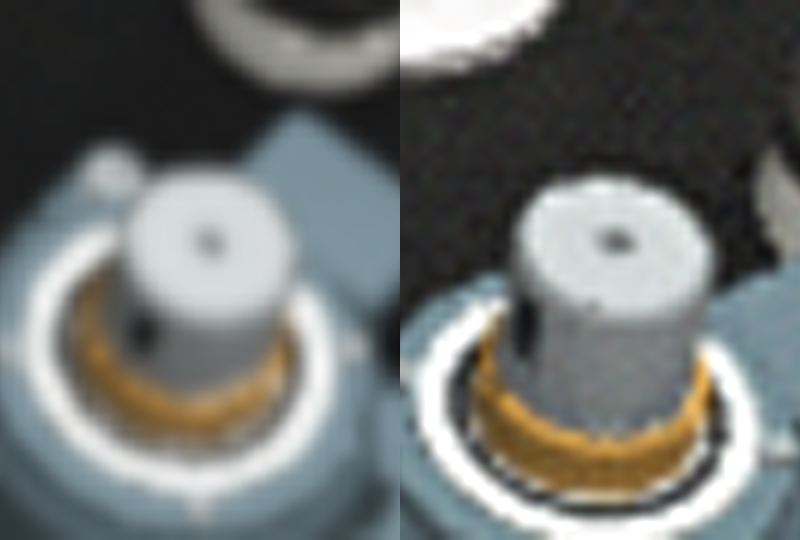

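>>> drive_tool(deltas=[0,0,-3,0,-1,-1,-6,0,-3,-2,-9,0,-6,-4,-11.5,0,-9,-6,-11.5,0,-12,-7.5,-11.5,0,-13.9,-8.4,-11.5,0,-13.9,-8.4,-11.5,0,-13.9,-8.4,-11.5,0,-13.9,-8.4,-11.5,0,-13.9,-8.4,-11.5,0,-13.9,-8.4,-11.5,0])

```text
t: 14.8
tcp_pos: [0.5297, -0.2996, 0.1996]
tool_rot: [-0.032, 0.999, 0.002, -0.001]
force: [-0.1, 0.3, -2.2]
finger_gap: 0.367
```

Run:
```python
from rg import *
w=snap('wrist','w14.png'); st=manip.sense(); print(st['t'],st['tcp_pos'],st['qd'].round(3),st['finger_gap'])
np.savez('w14.npz',**w)
C=cloud(w); m=(C[...,2]>.1)&(C[...,2]<.113)&(C[...,1]<-.3)&(C[...,1]>-.45)
u=np.argwhere(m).mean(0).astype(int);print(u,C[m].mean(0)); crop(w,max(u[1]-40,0),u[0]-40,u[1]+40,u[0]+40,7,'spw2.png')
s=snap('side','sd14.png')
```

```text
14.85 [ 0.52984973 -0.29967601  0.19963367] [ 0.002  0.002 -0.009 -0.001 -0.001  0.001] 0.3665233935596027
[229 146] [ 0.56267008 -0.38568782  0.10631399]
```

View pics/w14.png

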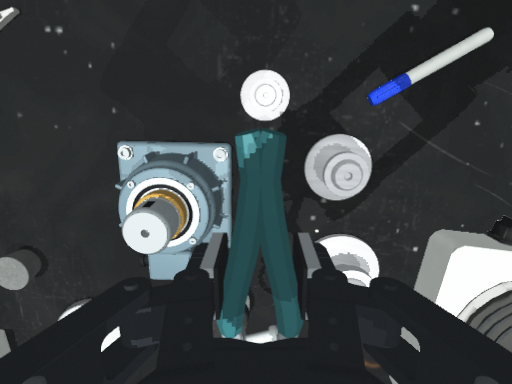

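View pics/spw2.png

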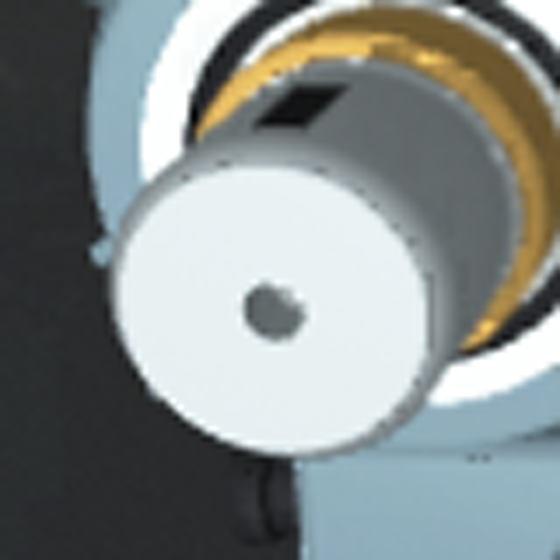

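View pics/sd14.png

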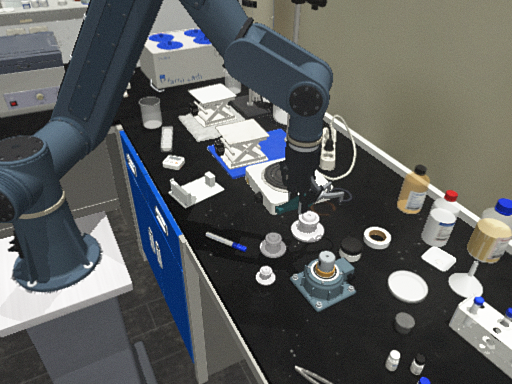

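Run:
```python
from rg import *
w=dict(np.load('w14.npz')); print(atz(w,144.7,232.9,.108))
for f,u,v in(('scene',348.2,260.7),('side',326.8,255.5)):
    s=dict(np.load(f+'.npz')); print(f,atz(s,u,v,.108))
st=manip.sense(); Rt=Ro.from_quat(st['tool_rot']).as_matrix(); S=atz(w,144.7,232.9,.108)
b=Rt@np.array([-.1303,.0008,.0085])+st['tcp_pos']; print('bore',b); print('delta tool cm', Rt.T@(S-b)*100)
```

```text
[ 0.56442369 -0.38684713  0.108     ]
scene [ 0.56358768 -0.38710373  0.108     ]
side [ 0.56625956 -0.38866387  0.108     ]
bore [ 0.6599902  -0.29068456  0.19096403]
delta tool cm [10.13332506 -9.01528183  8.28689925]
```

>>> drive_tool(deltas=[3,-2.5,0,0,6,-5,0,0,9,-8,1,0,10.1,-9,3,0,10.1,-9,5,0,10.1,-9,5.6,0,10.1,-9,5.6,0,10.1,-9,5.6,0,10.1,-9,5.6,0,10.1,-9,5.6,0,10.1,-9,5.6,0])

```text
t: 16.0
tcp_pos: [0.4353, -0.3959, 0.1443]
tool_rot: [-0.032, 0.999, 0.001, -0.0]
force: [0.0, 0.6, -2.3]
finger_gap: 0.369
```

```bash
cat > mm.py <<'E'
from rg import *
def look(tag,zr=.0085,bx=-.1303,by=.0008):
    out=[];ov=[]
    for n,b in(('scene',(315,205,375,285)),('side',(290,205,350,285))):
        s=snap(n); st=manip.sense(); Rt=Ro.from_quat(st['tool_rot']).as_matrix()
        np.savez('L_'+n+'.npz',**s,tcp=st['tcp_pos'],rot=st['tool_rot'])
        u0,v0,u1,v1=b;f=6.6
        im=cv2.cvtColor(cv2.resize(s['frame'][v0:v1,u0:u1],None,fx=f,fy=f,interpolation=cv2.INTER_CUBIC),cv2.COLOR_RGB2BGR); out.append(im.copy())
        th=np.linspace(0,6.283,90)
        for r,c in((.0218,(0,255,0)),(.0276,(0,255,255))):
            P=np.c_[bx+r*np.cos(th),by+r*np.sin(th),0*th+zr]@Rt.T+st['tcp_pos']
            cv2.polylines(im,[np.int32((proj(s,P)-[u0,v0]+.5)*f-.5)],True,c,1)
        P=np.c_[.5644+.017*np.cos(th),-.3868+.017*np.sin(th),0*th+.108]
        cv2.polylines(im,[np.int32((proj(s,P)-[u0,v0]+.5)*f-.5)],True,(0,0,255),1)
        ov.append(im)
        T,m=ringpts(s,st,zr-.002); X=T[m]; 
        from scipy.optimize import least_squares
        q=X[(X[:,0]<-.118)]
        g=least_squares(lambda p:np.hypot(q[:,0]-p[0],q[:,1]-p[1])-.0247,[bx,by],loss='soft_l1',f_scale=.002)
        print(n,st['t'],st['tcp_pos'],len(q),'fit bore tool',g.x.round(4),'z',np.median(q[:,2]).round(4), st['force'].round(2))
    cv2.imwrite('pics/%s.png'%tag,np.hstack(out));cv2.imwrite('pics/%so.png'%tag,np.hstack(ov))
    print('bore pred',Rt@np.array([bx,by,zr])+st['tcp_pos'],st['finger_gap']*85.4)
E
python3 -c "
from mm import *
look('m1')"
```

```text
scene 16.05 [ 0.43517493 -0.39583806  0.14412493] 44 fit bore tool [-0.1306 -0.0021] z 0.0095 [-0.07 -0.17 -1.64]
side 16.1 [ 0.4350561  -0.39583296  0.14396777] 105 fit bore tool [-0.1332 -0.003 ] z 0.009 [-0.59 -0.51 -0.84]
bore pred [ 0.56503025 -0.38672678  0.13532037] 31.451375586840793
```

View pics/m1.png

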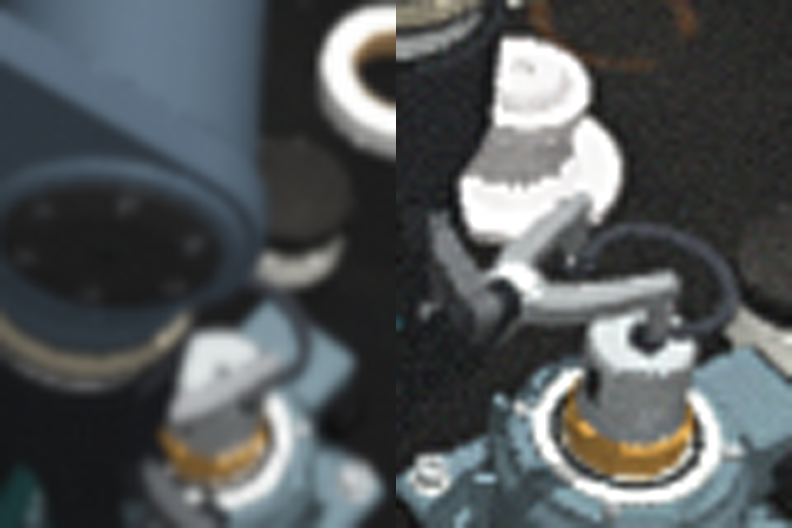

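View pics/m1o.png

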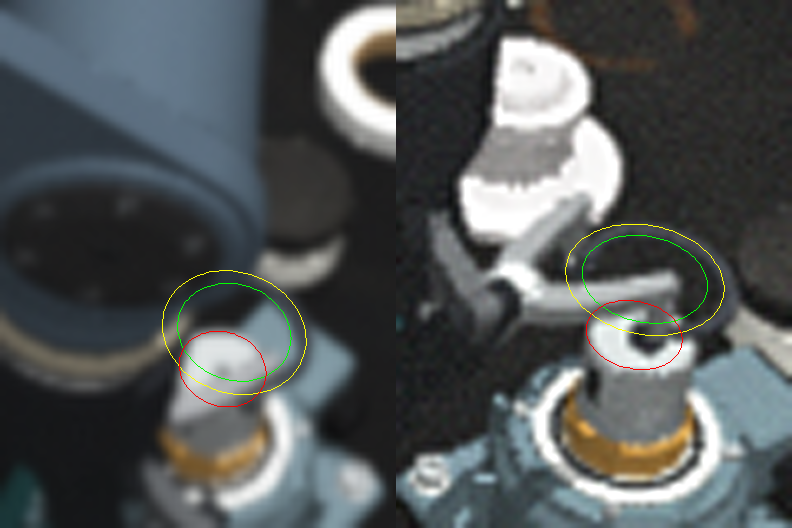

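>>> drive_tool(deltas=[0.17,0.11,0.5,0,0.17,0.11,1,0,0.17,0.11,1.5,0,0.17,0.11,1.8,0,0.17,0.11,1.8,0,0.17,0.11,1.8,0])

```text
t: 16.7
tcp_pos: [0.4333, -0.3948, 0.1258]
tool_rot: [-0.032, 0.999, 0.001, -0.001]
force: [-0.2, -0.2, -1.6]
finger_gap: 0.365
```

Run:
```python
from mm import *
look('m2',bx=-.1314,by=-.0004)
s=dict(np.load('L_side.npz')); crop(s,295,225,345,275,12,'m2d.png')
```

```text
scene 16.75 [ 0.43336916 -0.39493295  0.12598258] 42 fit bore tool [-0.1311 -0.0016] z 0.0096 [-0.92 -0.27 -1.92]
side 16.8 [ 0.43340495 -0.39496566  0.12608807] 99 fit bore tool [-0.1336 -0.0022] z 0.0094 [-0.12  0.07 -2.34]
bore pred [ 0.56455532 -0.38699168  0.11746436] 31.298600487992655
```

View pics/m2o.png

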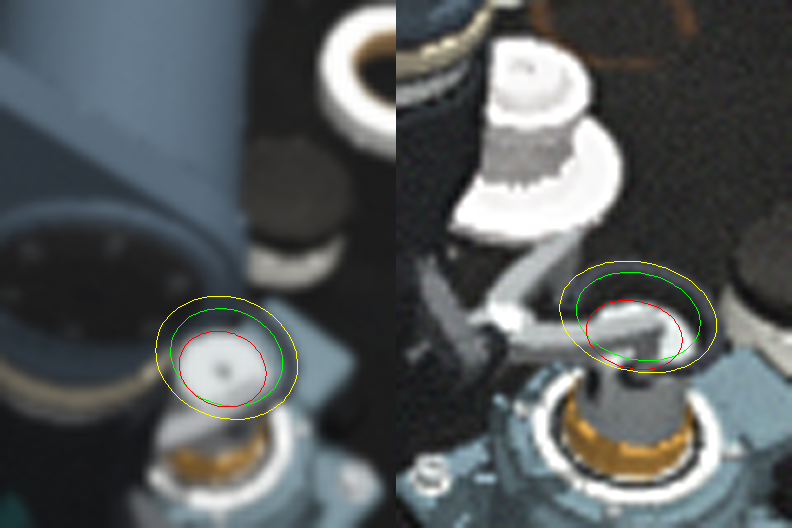

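View pics/m2d.png

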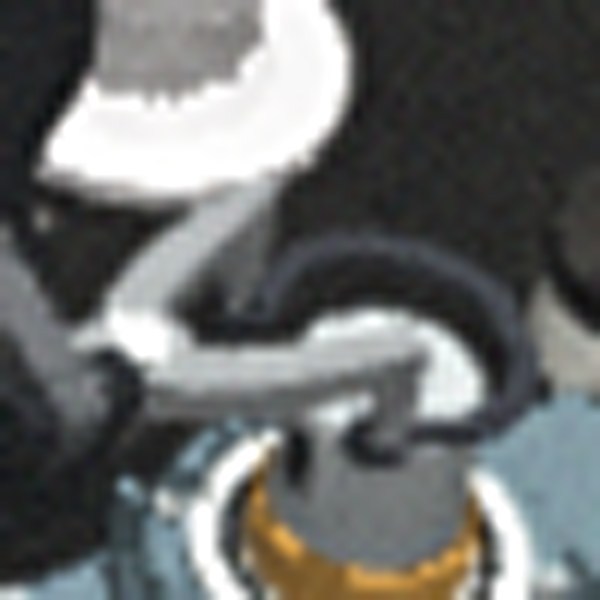

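>>> drive_tool(deltas=[0.05,0.05,0.2,0,0.05,0.05,0.5,0,0.05,0.05,0.8,0,0.05,0.05,1.1,0,0.05,0.05,1.3,0,0.05,0.05,1.3,0])

```text
t: 17.4
tcp_pos: [0.4327, -0.3943, 0.1126]
tool_rot: [-0.032, 0.999, 0.001, -0.001]
force: [-0.3, -1.1, -1.7]
finger_gap: 0.368
```

Run:
```python
from mm import *
look('m3',bx=-.1318,by=-.0007)
s=dict(np.load('L_side.npz')); crop(s,295,225,345,275,12,'m3d.png')
```

```text
scene 17.45 [ 0.43278046 -0.39438752  0.11286114] 138 fit bore tool [-0.1432  0.0118] z 0.0061 [-0.01  0.45 -2.55]
side 17.5 [ 0.43284875 -0.39448146  0.11303302] 203 fit bore tool [-0.1298 -0.0024] z 0.007 [ 0.1   0.1  -2.18]
bore pred [ 0.5644168  -0.38677932  0.10440142] 31.58138871955757
```

View pics/m3d.png

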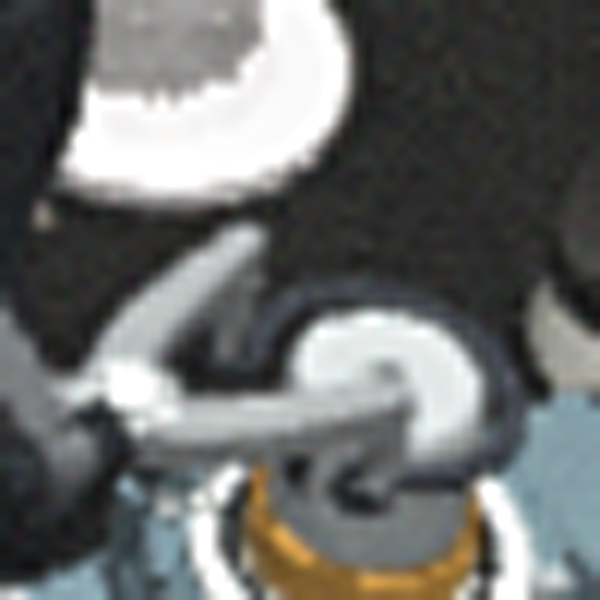

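View pics/m3.png

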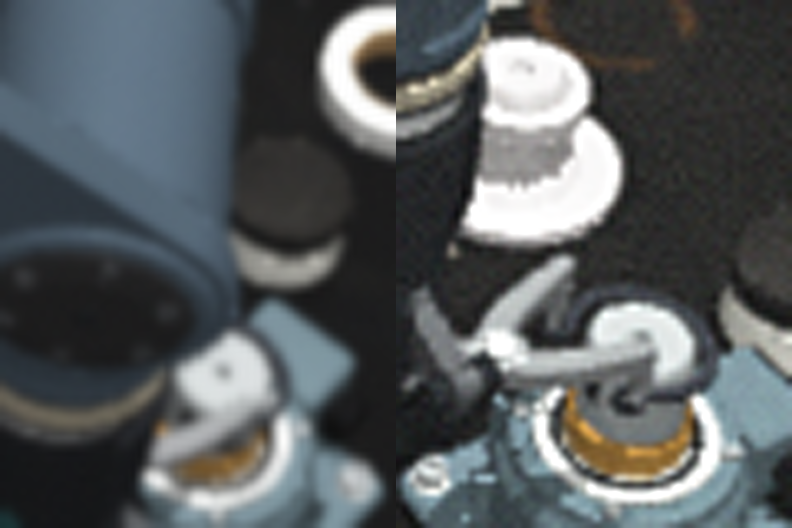

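>>> drive_tool(deltas=[0,0,0.3,0,0,0,0.6,0,0,0,0.9,0,0,0,1.2,0,0,0,1.4,0,0,0,1.4,0])

```text
t: 18.1
tcp_pos: [0.4327, -0.3943, 0.0986]
tool_rot: [-0.032, 0.999, 0.001, -0.001]
force: [-0.1, 0.1, -1.2]
finger_gap: 0.366
```

Run:
```python
from mm import *
look('m4',bx=-.1318,by=-.0007)
s=dict(np.load('L_side.npz')); crop(s,295,225,345,275,12,'m4d.png'); print(manip.sense()['ft_torque'])
```

```text
scene 18.15 [ 0.43275763 -0.39434182  0.09877392] 26 fit bore tool [-0.132  -0.0014] z 0.01 [-0.01 -0.24 -1.31]
side 18.2 [ 0.43280319 -0.3944108   0.0989234 ] 67 fit bore tool [-0.1341 -0.0012] z 0.0084 [ 0.3   0.18 -2.18]
bore pred [ 0.56436954 -0.38670185  0.0902719 ] 31.358360122395325
[-0.02877877  0.12158701 -0.0186262 ]
```

View pics/m4d.png

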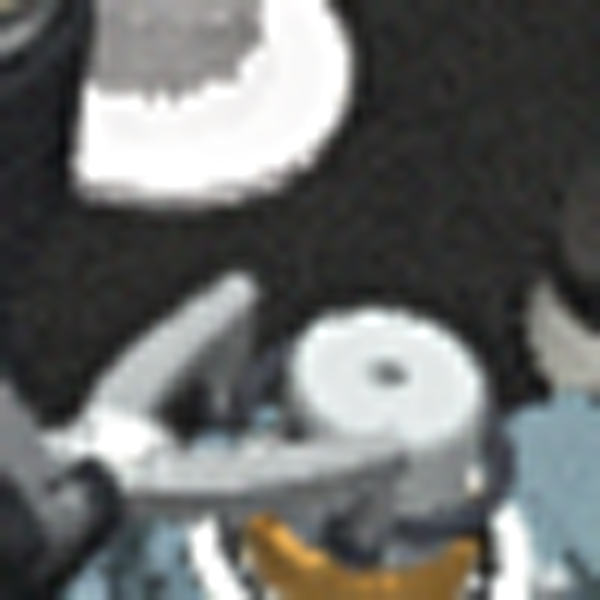

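>>> drive_tool(deltas=[0,0,0.3,0,0,0,0.5,0,0,0,0.7,0,0,0,0.9,0,0,0,1.0,0,0,0,1.05,0,0,0,1.05,0,0,0,1.05,0,0,0,1.05,0])

```text
t: 19.1
tcp_pos: [0.4328, -0.3944, 0.0885]
tool_rot: [-0.032, 0.999, 0.001, -0.001]
force: [-0.2, 0.5, -2.3]
finger_gap: 0.367
```

Run:
```python
from mm import *
look('m5',bx=-.1318,by=-.0007,zr=.0095)
s=dict(np.load('L_side.npz')); crop(s,295,225,345,275,12,'m5d.png'); print(manip.sense()['ft_torque'])
w=snap('wrist'); report(inhand(w,manip.sense()))
```

```text
scene 19.15 [ 0.43283826 -0.39444308  0.08851877] 28 fit bore tool [-0.1313 -0.0018] z 0.0091 [-0.33  0.91 -1.53]
side 19.2 [ 0.43282345 -0.39445244  0.08850454] 66 fit bore tool [-0.134  -0.0019] z 0.0085 [-0.37  0.05 -1.58]
bore pred [ 0.56438983 -0.38674571  0.07886733] 31.480588024064343
[-0.0234108   0.04687222 -0.01885107]
0.0 [-14.5  -1.9   3.9  16.4] z -0.0255 -0.0255 -0.0255
0.01 [-11.8  -0.3   0.1  13.8] z -0.0256 -0.0256 -0.0257
0.02 [-9.9 -0.2  0.2 11.8] z -0.0258 -0.0258 -0.0258
0.03 [-8.  -0.2  0.2 10.3] z -0.026 -0.026 -0.026
0.04 [-6.8 -0.2  0.2  9. ] z -0.0261 -0.026 -0.0262
0.05 [-7.3 -0.2  0.2  9.8] z -0.0263 -0.0263 -0.0263
0.06 [-7.9 -0.2  0.2 10.3] z -0.0262 -0.0262 -0.0261
```

View pics/m5d.png

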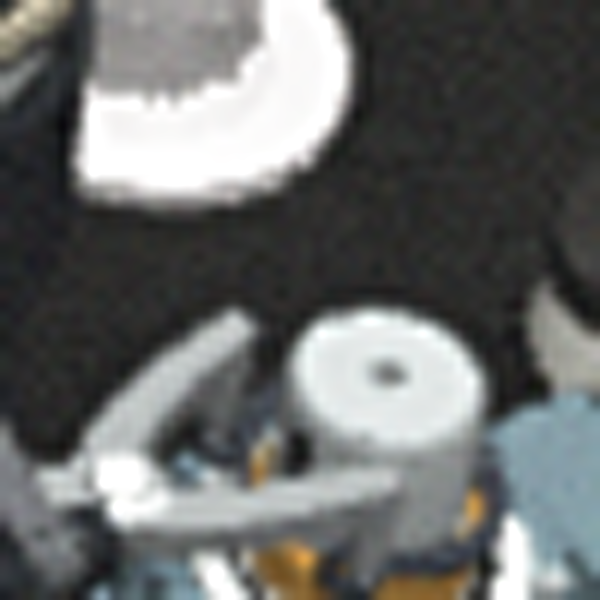

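View pics/m5o.png

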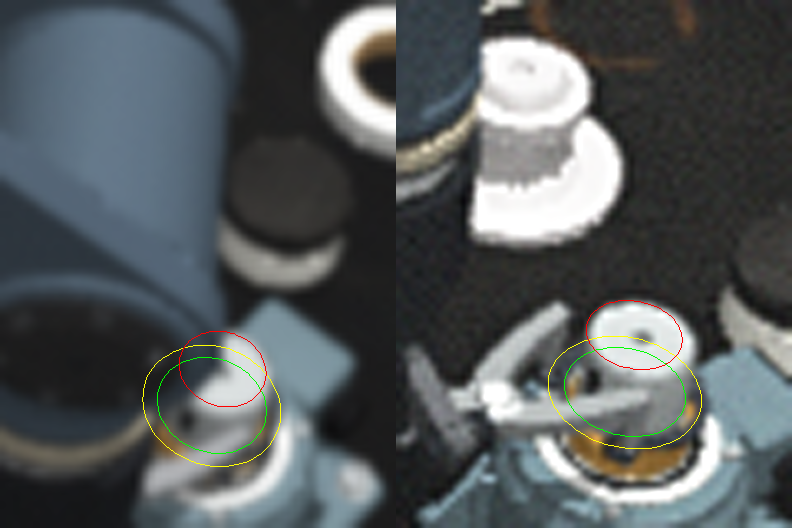

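Run:
```python
from mm import *
for k in range(2):
  for n in('scene','side'):
    s=snap(n); C=cloud(s); F=s['frame'].astype(int); br=F.sum(2)
    d=np.hypot(C[...,0]-.565,C[...,1]+.388)
    sp=(d<.014)&(abs(C[...,2]-.108)<.008); 
    m=(d<.031)&(d>.021)&(C[...,0]>.567)&(abs(C[...,2]-.08)<.012)&(br<240)&(F[...,0]-F[...,2]<10)
    Z=C[m][:,2]; print(n,'spindle top',np.median(C[sp][:,2]).round(4),sp.sum(),'ring pts',m.sum(),np.percentile(Z,[10,25,50,75,90]).round(4), np.median(br[m]))
    br2=(F[...,0]-F[...,2]>50)&(d<.03)&(C[...,2]>.06); print('brass z',np.percentile(C[br2][:,2],[50,90]).round(4),br2.sum())
st=manip.sense(); print(st['t'],st['tcp_pos'],st['force'],st['qd'].round(4))
```

```text
scene spindle top 0.1079 48 ring pts 1 [0.0771 0.0771 0.0771 0.0771 0.0771] 217.0
brass z [0.073 0.075] 9
side spindle top 0.1082 76 ring pts 13 [0.078  0.0788 0.0794 0.0811 0.0817] 210.0
brass z [0.0678 0.0739] 54
scene spindle top 0.1076 49 ring pts 1 [0.0772 0.0772 0.0772 0.0772 0.0772] 218.0
brass z [0.0726 0.0752] 10
side spindle top 0.1082 75 ring pts 14 [0.0781 0.0792 0.0802 0.0805 0.081 ] 214.0
brass z [0.0676 0.0737] 52
19.45 [ 0.43280773 -0.39438207  0.08845627] [ 0.32968057  0.1899162  -1.67240439] [-0.001   0.0021  0.0007 -0.0014  0.     -0.0002]
```

```bash
python3 -c "
from station import manip
print(manip.sign_off()); st=manip.sense(); print(st['t'],st['tcp_pos'],st['force'],st['finger_gap']*85.4)"
```

```text
the job is handed in; nothing more can be done
None
the job is handed in; nothing more can be done
```

I handed the job in at about 19.5 s of the 67 s allowed. The pliers still hold the ring spread open round the spindle at the groove. The sign-off reports no verdict.

**What I did:**
- I gripped the pliers by the handles and put both pins into the ring's holes on the middle of the three posts, the only one carrying a ring.
- I squeezed to the stop while raising the tool slightly, because the fingers push forward as they close.
- I then lifted the ring off and lowered it over the spindle in small steps.

**Last checks:**

| Check | Measured or estimated | Needed |
|---|---|---|
| Ring opening to spindle axis | less than 1 mm in my estimate; raw camera readings differed by 1–3 mm before correcting each camera's offset | under 5 mm |
| Ring mid-plane height | about 78.5 mm, likely 77.5–80 mm | about 75–81 mm |
| Finger opening | about 31.5 mm, slightly less than the 33 mm given for fully squeezed | fully squeezed |
| Tilt of the pliers | about 0.8 mm over 60 mm (roughly 0.013 rad) | under 0.14 rad |
| Force on the tool | only the weight of the pliers, so no sign of leaning | ring under 8 N, pliers under 4 N on the drive |

- **Weakest check:** the height rests on few camera points. The side camera gave about 14 points at 79–80 mm and the scene camera gave one at 77 mm.
- **Not measured:** I took the ring's own tilt from the pliers rather than measuring it.
- **Jar, pen and timer:** I planned every move clear of them and saw no contact, but I did not measure them again at the end.

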